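# Fit and lock the cover plate of a dry-block heater

### The arm

A 6-joint arm with a two-finger parallel gripper is mounted at the origin on the work surface. World frame = base frame: x ahead of the robot, y to its left, z up, the work surface at z = 0. Lengths are in mm, angles in rad, forces in N, time in s.
With the tool pointing down it reaches from about 350 to 875 mm from the base axis. Payload 4.2 kg.
Tool frame: the origin (TCP) lies on the centre line of the jaws, within the pads' length; the fingertips stand 14 mm ahead of it and the grasp point (between the pads) lies 5 mm behind it (tcp_to_tips is the distance from the TCP to the fingertips, in mm); z points along the fingers, y is the direction in which the jaws open and shut (so a half turn about z gives the same grasp; the last joint's range is limited). The gripper opens to 85 mm and grips with 20 to 120 N. Pads are 22 mm wide; open, the fingers measure 114 mm over their backs; the gripper's body (76 mm by 85 mm) begins 54 mm behind the grasp point. The pads swing forward as they close: fully open they stand 13 mm farther back than shut.
Start: joints at [1.589, 0.385, 0.008, 0, -1.194, -0.259], TCP at [149.018, 606.954, 245.312] pointing down, gripper open.
Joint ranges: [-3.14, 3.14], [-1.21, 2.06], [-1.07, 1.41], [-3.16, 2.05], [-2.99, -0.16], [-3.1, 3.1]. Speed limits (rad/s): [2.79, 2.79, 3.14, 3.14, 3.14, 3.14].

### API

Orientations are given as a unit quaternion [x, y, z, w].
In Python, from bench import read_state, get_image, job_done, tcp_to_tips gives the robot as it stands. The module is installed in compiled form; this text tells all that it offers.
- The arm moves only by the tool play_rows, never from a script. Its argument "targets" is a list of rows, each an object of numbers: "gripper": the gripper's target within -1 to 1 (shut at 1, half-way at 0, fully open at -1); "tx", "ty", "tz": the shift along the tool's x, y, z scaled (see below); "spin": the turn about the tool's z scaled (see below). A call has 1 to 12 rows; each row is the pose to reach, as a shift and turn from the pose commanded when the call began, along the tool's axes at that moment; what a row does not reach only later rows make up. The controller multiplies each number of a shift by 0.25 m and each number of a turn by pi/4 rad. A row lasts 1/8 s, in which the tool goes at most 62.5 mm and 10.7 degrees, less where a joint would pass 70% of its speed; a pose out of reach is approached as far as the arm can. A call with a number of a shift or a turn outside -1 to 1 is refused whole. A call with a gripper value outside its range is refused whole. The fingers move at their own pace and stop on an object; the grip force is fixed at half the most. Time passes only in rows, so rows that repeat a pose let the fingers close. It gives the time, the measured TCP pose, the force and the opening at its end, in the units of the state.
- read_state(): the state, without advancing time (a new reading comes with each control period).
- get_image(name): name is "side" or "top"; returns a dict with "frame" (480x640x3 uint8, red, green, blue), "depth" (480x640 float32, mm along the optical axis (not along the pixel's ray), 0 where there is no reading), "mtx" (3x3 intrinsics, pixels), "world_to_cam" (4x4, takes a point from world to camera coordinates). Camera axes: x right, y up, looking along -z (the intrinsics and any distortion apply to the point x, -y, -z); pixel columns grow to the right and rows downward; lengths in mm; the calibration is good to about 2 mm. A picture is of the moment at which its call begins.
- job_done(): hands the job in, once; it reports no verdict.
The state is a dict: "clock": time; "joints": joint angles; "joint_vel": joint speeds; "joint_efforts": joint torques, N m; "position": TCP position; "ee_rot": TCP orientation; "contact_force": force on the tool from outside, world axes, zero at the start; "wrist_torque": the same for the moment, N m; "gripper_width": finger opening in mm.
Only numpy, scipy, OpenCV 4.12 (cv2) and the standard library are available. Lean on these libraries where they do the work, as an engineer would, in place of code of your own. Each camera call takes 0.05 s, during which the arm holds its last target.

### The job

Swing the red retaining arm of the heater out of the way, gently set the blue cover plate down level over both brass pins until it lies fully home, flush on the aluminium block (either way round), and then swing the red arm fully back over the cover to lock it in. Let go of everything, do not drop or force the cover, and leave the other lab things where they are.

Things in the scene. Friction and masses are not known exactly. Their poses are not given: they have to be found in the camera images.
- heater: dry-block heater fixed to the bench: white housing 150 (x) x 290 (y) x 60 mm, on it an aluminium block 100 x 200 mm, top 80 mm above the bench. Origin: centre of its underside; z up; display side looks to its -x. Two upright brass pins, 12 mm diameter, stand on the block at x = 0, y = +75 and -75 mm; they rise 28 mm above it, straight for 21 mm, then tapering to 5 mm diameter
- block_top (a point): centre of the block's top face, 80 mm above the bench, midway between the pins; axes as the heater's
- latch_pivot (a point): pivot (vertical axis) of the red retaining arm, at x = -30, y = +125 mm in the heater's frame, 93 mm above the bench. The arm is 16 mm wide, 10 mm thick, reaches 87 mm from the pivot; its underside is 93 mm above the bench, 3 mm over a seated cover
- latch_knob (a point): centre of the top of the upright red push knob on the red arm: 18 mm diameter, it stands 45 mm above the arm, top 148 mm above the bench, 80 mm from the pivot
- swing_latch (a joint): angle of the red arm, rad, 0 to 1.75. 0: fully closed, pointing to the heater's -y, over one end of the block. It grows as the arm swings towards the heater's -x (clockwise from above), which it points to at 1.57; from about 1.2 it is clear of the cover's place. Starts at 0 to 0.5; stays where it is left; about 1.5 N sideways at the knob moves it
- cover: loose blue plate 90 (x) x 190 (y) x 10 mm, 0.25 to 0.5 kg, at first flat on the bench. Origin: centre of its underside; z up. Two 15 mm through holes at x = 0, y = +75 and -75 mm fit the pins. In the middle a black bridge handle: a bar along y, 80 mm long, 14 mm wide, from 46 to 62 mm above the underside, on two posts (14 x 12 mm) at y = +34 and -34 mm
- cover_handle (a point): middle of the cover's handle bar, 54 mm above the underside of the plate; centre of mass lies below it
- wash_bottle: bystander: white squeeze bottle with red cap, 68 mm diameter, 170 mm tall; origin at the centre of its underside
- flask: bystander: conical glass flask, 88 mm diameter at the foot, 135 mm tall; origin at the centre of its underside
- beaker: bystander: open glass beaker, 90 mm diameter, 110 mm tall; origin at the centre of its underside
- bulb: bystander: red rubber pipette filler bulb standing on its base, 60 mm diameter, 90 mm tall; origin at the centre of its underside
- tube_rack: bystander: blue rack of capped glass tubes, 70 x 200 mm, 105 mm tall; origin at the centre of its underside
- cylinder_glass: bystander: glass measuring cylinder on a 70 mm blue foot, 208 mm tall; origin at the centre of its underside
Not all that is in view belongs to the job. Leave any pink look-alike of the cover alone.

How it is judged (in metres and radians):
On the way, in this order (a step that is already met when the one before it is completed fails the run):
1. the red arm is swung open, clear of the cover's place (1.15 rad or more) (value of joint swing_latch above 1.15 rad), for 0.1 s.
2. the cover lies flush on the block over both pins, with the red arm still open (horizontal distance between cover and block_top below 0.004 m and z of cover in the frame of block_top between -0.003 and 0.003 m and angle between the y axis of cover and the y axis of heater, either way round below 0.05 rad and angle between cover's own z axis and vertical below 0.04 rad and value of joint swing_latch above 0.9 rad), for 0.2 s.
At the end, for the whole second after the job is handed in: The cover lies at rest on the block over both pins: its centre within 4 mm of the block's centre, underside within 3 mm of the block's top, level within 0.04 rad, aligned with the heater within 0.05 rad (either way round); the red arm is closed over it (below 0.15 rad) (horizontal distance between cover and block_top below 0.004 m and z of cover in the frame of block_top between -0.003 and 0.003 m and angle between the y axis of cover and the y axis of heater, either way round below 0.05 rad and angle between cover's own z axis and vertical below 0.04 rad and value of joint swing_latch below 0.15 rad and linear speed of cover below 0.02 m/s); the robot touches nothing.
It fails at once if the cover is forced or slammed onto the heater (over 60 N between them) (contact force between cover and heater above 60 N).
It fails at once if the cover is dropped over the block: it moves faster than 0.3 m/s within 30 mm above its seat (linear speed of cover above 0.3 m/s and horizontal distance between cover and block_top below 0.02 m and z of cover in the frame of block_top below 0.03 m).
It fails at once if a bystander is moved more than 30 mm or knocked over (distance of any of wash_bottle, flask, beaker, bulb, tube_rack, cylinder_glass from where it was at the start of the episode above 0.03 m or angle between any of wash_bottle, flask, beaker, bulb, tube_rack, cylinder_glass's own z axis and vertical above 0.5 rad).
It also fails if it takes over 72 s, if anything falls off the work surface, if the arm or the gripper's body presses on something with over 40 N, if the wrist force passes 120 N, or if a joint passes its speed limit or range.

## Working session

There is one attempt and no reset: what is moved stays moved. The work goes in short steps, Python scripts to look and compute and a tool call to move; the robot and the scene stay as the last step left them, time stands still between calls to the robot, and variables do not carry over. Pictures are saved under pics/ and viewed, and the job is handed in when it is done.

Besides the shell and the picture viewer there is one more tool, called after ">>>" by a JSON object that holds its "name" and its "arguments". play_rows: Moves the arm, as the interface text tells. Its arguments: {"type":"object","properties":{"targets":{"type":"array","items":{"type":"object","properties":{"gripper":{"type":"number"},"tx":{"type":"number","minimum":-1,"maximum":1},"ty":{"type":"number","minimum":-1,"maximum":1},"tz":{"type":"number","minimum":-1,"maximum":1},"spin":{"type":"number","minimum":-1,"maximum":1}}}}},"required":["targets"]}

```bash
mkdir -p pics; cat > h.py <<'E'
import numpy as np, cv2
from bench import read_state, get_image, job_done, tcp_to_tips
def snap(name,fn):
    g=get_image(name); np.savez('last_%s.npz'%name,**g)
    cv2.imwrite('pics/'+fn,cv2.cvtColor(g['frame'],cv2.COLOR_RGB2BGR)); return g
def load(name): return dict(np.load('last_%s.npz'%name))
def ray(g,u,v):
    K=g['mtx'];T=np.array(g['world_to_cam'])
    d=np.array([(u-K[0,2])/K[0,0],(v-K[1,2])/K[1,1],1.0]); d=d*[1,-1,-1]
    R=T[:3,:3];o=-R.T@T[:3,3]; return o,R.T@d
def onz(g,u,v,z):
    o,d=ray(g,u,v); return o+d*(z-o[2])/d[2]
def cloud(g):
    D=g['depth'];K=g['mtx'];T=np.array(g['world_to_cam'])
    v,u=np.mgrid[:D.shape[0],:D.shape[1]]
    P=np.stack([(u-K[0,2])/K[0,0]*D,-(v-K[1,2])/K[1,1]*D,-D],-1)
    return (P-T[:3,3])@T[:3,:3]
def proj(g,p):
    T=np.array(g['world_to_cam']);c=T[:3,:3]@np.array(p)+T[:3,3];c=c*[1,-1,-1];q=g['mtx']@c;return q[:2]/q[2]
E
python3 - <<'E'
from h import *
s=read_state()
for k,v in s.items(): print(k,np.round(v,3))
print(tcp_to_tips)
for n in('side','top'):
    g=snap(n,n+'0.png');print(np.round(g['mtx'],1),np.round(g['world_to_cam'],3),[k for k in g])
E
```

```text
clock 0.0
joints [ 1.589e+00  3.860e-01  7.000e-03 -1.000e-03 -1.194e+00 -2.590e-01]
joint_vel [ 0.001  0.    -0.     0.001  0.001  0.002]
joint_efforts [ 2.0000e-03 -3.9229e+01  1.8840e+01  4.1860e+00 -5.0000e-03 -0.0000e+00]
position [148.878 606.417 244.2  ]
ee_rot [ 0.993 -0.12  -0.     0.001]
contact_force [ 0.226 -0.008 -0.028]
wrist_torque [-0.037  0.031 -0.015]
gripper_width 85.685
14.0
[[479.7   0.  317.5]
 [  0.  479.7 238. ]
 [  0.    0.    1. ]] [[ 9.910000e-01 -1.290000e-01  1.500000e-02 -5.753860e+02]
 [ 8.300000e-02  7.190000e-01  6.900000e-01 -1.352440e+02]
 [-1.000000e-01 -6.830000e-01  7.230000e-01 -1.374637e+03]
 [ 0.000000e+00  0.000000e+00  0.000000e+00  1.000000e+00]] ['frame', 'depth', 'mtx', 'world_to_cam']
[[620.6   0.  320.8]
 [  0.  620.6 229. ]
 [  0.    0.    1. ]] [[-2.700000e-02 -1.000000e+00  6.000000e-03  2.563000e+00]
 [ 9.810000e-01 -2.600000e-02  1.900000e-01 -6.120770e+02]
 [-1.900000e-01  1.100000e-02  9.820000e-01 -1.679948e+03]
 [ 0.000000e+00  0.000000e+00  0.000000e+00  1.000000e+00]] ['frame', 'depth', 'mtx', 'world_to_cam']
```

View pics/top0.png

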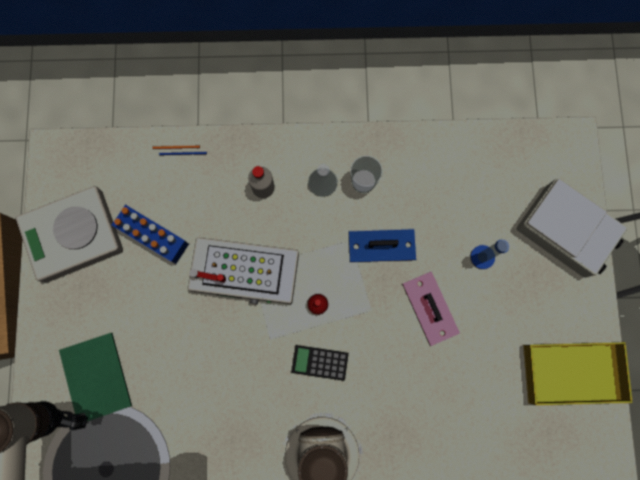

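View pics/side0.png

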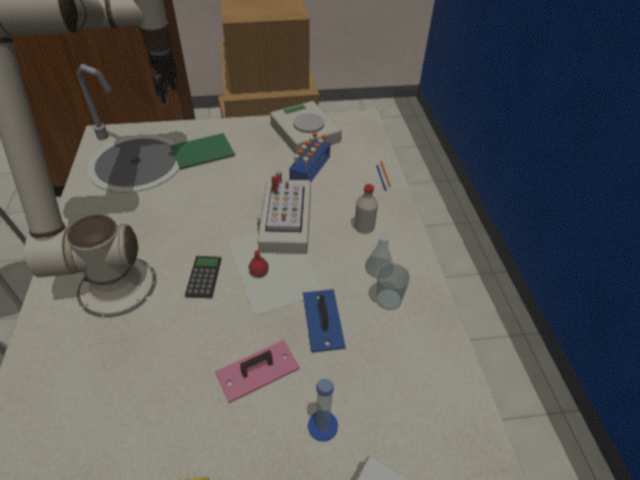

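```bash
python3 - <<'E'
from h import *
t=load('top');s=load('side')
a=cv2.resize(t['frame'][225:320,180:320],None,fx=5,fy=5,interpolation=cv2.INTER_CUBIC)
b=cv2.resize(t['frame'][215:275,335:430],None,fx=5,fy=5,interpolation=cv2.INTER_CUBIC)
c=cv2.resize(s['frame'][165:260,250:345],None,fx=5,fy=5,interpolation=cv2.INTER_CUBIC)
for n,i in zip('abc',(a,b,c)): cv2.imwrite(f'pics/crop_{n}.png',cv2.cvtColor(i,cv2.COLOR_RGB2BGR))
E
```

```text
(no output)
```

View pics/crop_a.png

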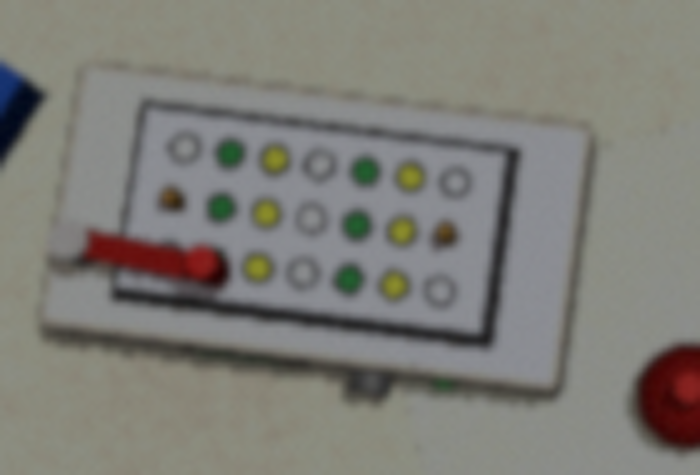

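View pics/crop_b.png

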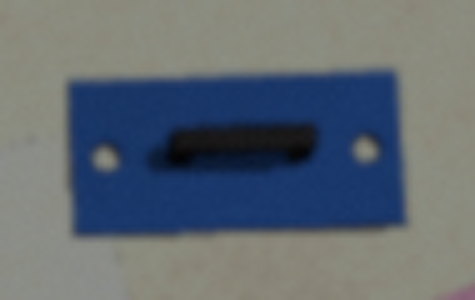

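View pics/crop_c.png

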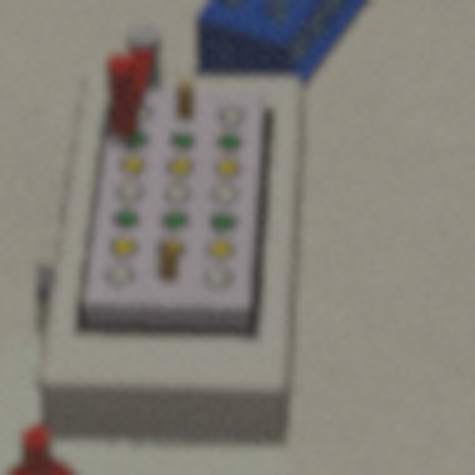

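Top view: the blue plate with bridge handle at (382,245) is the cover. The pink plate at (432,308) is the look-alike, and the tube rack at (150,233) is blue but taller. The heater is at (243,271), with the red arm nearly closed and its knob at (221,278). I'll measure these next.

```bash
cat > meas.py <<'E'
from h import *
def cen(m,off):
    ys,xs=np.nonzero(m>0); w=m[m>0].astype(float)
    return np.array([(xs*w).sum()/w.sum()+off[0],(ys*w).sum()/w.sum()+off[1]])
def hsv(g): return cv2.cvtColor(g['frame'],cv2.COLOR_RGB2HSV)
def comps(mask,roi,amin=3):
    x0,y0,x1,y1=roi; m=np.zeros_like(mask);m[y0:y1,x0:x1]=mask[y0:y1,x0:x1]
    n,l,st,c=cv2.connectedComponentsWithStats(m.astype(np.uint8))
    return [(c[i],st[i],l==i) for i in range(1,n) if st[i][4]>=amin]
E
python3 - <<'E'
from meas import *
for name,rc,rh in(('top',(335,215,430,275),(185,230,310,310)),('side',(295,280,355,360),(255,165,320,255))):
    g=load(name);H=hsv(g);P=cloud(g)
    blue=(H[...,0]>100)&(H[...,0]<130)&(H[...,1]>120)
    C=comps(blue,rc,100)
    for c,st,m in C:
        # fill holes
        cn,_=cv2.findContours(m.astype(np.uint8),cv2.RETR_EXTERNAL,cv2.CHAIN_APPROX_NONE)
        r=cv2.minAreaRect(max(cn,key=len));b=cv2.boxPoints(r)
        print(name,'cover box px',r, [np.round(onz(g,*p,10)[:2],1) for p in b],'ctr',onz(g,*r[0],10))
        hull=cv2.convexHull(max(cn,key=len)); mm=np.zeros(m.shape,np.uint8);cv2.fillConvexPoly(mm,hull,1)
        mo=cv2.moments(mm,True);print('hull cent',onz(g,mo['m10']/mo['m00'],mo['m01']/mo['m00'],10))
        sel=P[m]; print('z med',np.median(sel[:,2]))
        # holes
        inn=(mm>0)&(H[...,1]<90)&(H[...,2]>90)
        for cc,s2,m2 in comps(inn,rc,3): print('hole',cc,s2[4],onz(g,*cc,10),onz(g,*cc,0))
        hd=(mm>0)&(H[...,2]<60)
        for cc,s2,m2 in comps(hd,rc,8): print('dark',cc,s2,onz(g,*cc,62),np.percentile(P[m2][:,2],[10,50,90]))
    br=(H[...,0]>8)&(H[...,0]<24)&(H[...,1]>80)
    for c,st,m in comps(br,rh,3): print(name,'pin?',c,st,onz(g,*c,105)[:2],P[m][:,2].round())
    red=((H[...,0]<6)|(H[...,0]>174))&(H[...,1]>140)
    for c,st,m in comps(red,rh,5):
        q=P[m];print(name,'red',c,st, q[:,2].max()); hi=q[q[:,2]>140];print(hi.mean(0) if len(hi) else None,len(hi))
    print(name,'block top pts', np.median(P[rh[1]+30:rh[1]+50,rh[0]+40:rh[0]+60].reshape(-1,3),0))
E
```

```text
top cover box px ((381.90557861328125, 245.26187133789062), (30.016645431518555, 65.47832489013672), 88.02507019042969) [array([612.3, -94.3]), array([ 614. , -283.2]), array([ 526.7, -281.3]), array([525.1, -94.1])] ctr [ 569.32513652 -188.14189154   10.        ]
hull cent [ 569.03438864 -187.59470772   10.        ]
z med 10.02937117357135
hole [377. 230.] 5 [ 614.22919303 -176.04095689   10.        ] [ 616.11966039 -177.0721583     0.        ]
hole [407.66666667 244.55555556] 18 [ 569.44457311 -262.18191903   10.        ] [ 571.07993553 -263.70380195    0.        ]
hole [355.41176471 246.58823529] 17 [ 567.46110217 -112.00118991   10.        ] [ 569.08516622 -112.66760402    0.        ]
hole [415. 249.] 3 [ 555.99769505 -282.5166422    10.        ] [ 557.55646053 -284.15435703    0.        ]
hole [373. 261.] 5 [ 524.50657916 -160.63319558   10.        ] [ 525.88596299 -161.57663034    0.        ]
dark [381.97890295 243.82278481] [365 240  33   9 237] [ 564.87706143 -182.81132359   62.        ] [ 7.92817026 57.91342511 65.79857252]
top pin? [213.875 264.125] [213 263   3   3   8] [5
[... 1033 characters left out ...]
323.0923913  312.83695652] [319 296   9  34 184] [ 567.07443171 -206.97452037   62.        ] [26.77620248 58.769254   63.07490467]
side pin? [286.54545455 184.27272727] [286 182   2   6  11] [513.80181226 266.99208988] [108. 108. 104. 103. 103. 102.  97.  95.  98.  90.  89.]
side pin? [283.64285714 216.14285714] [283 213   3   7  14] [492.69332179 121.32038752] [ 78. 105. 103. 108. 105. 103. 102.  98. 102.  95.  93.  91.  89.  87.]
side red [275.6875     180.10416667] [272 176   8  12  48] 149.4282029093114
[475.51130329 252.15793812 144.66454595] 16
side red [256.71428571 252.5       ] [255 251   4   4  14] 91.11545771002329
None 0
side block top pts [564.7522909  219.02797142  59.53314259]
```

```bash
cat >> h.py <<'E'
from scipy.spatial.transform import Rotation as Ro
def mv(target,s=None):
    s=s or read_state(); R=Ro.from_quat(s['ee_rot']).as_matrix()
    d=R.T@(np.array(target)-s['position'])/250
    return np.round(d,4)
def jawang(s=None):
    s=s or read_state(); y=Ro.from_quat(s['ee_rot']).as_matrix()[:,1]; return np.degrees(np.arctan2(y[1],y[0]))
E
python3 - <<'E'
from meas import *
# knob top + block outline fits
g=load('top');H=hsv(g);P=cloud(g)
red=((H[...,0]<6)|(H[...,0]>174))&(H[...,1]>140)
for n,roi in (('top',(185,230,300,310)),('side',(255,165,320,200))):
    g=load(n);P=cloud(g);H=hsv(g);red=((H[...,0]<6)|(H[...,0]>174))&(H[...,1]>120)
    for c,st,m in comps(red,roi,20):
        ys,xs=np.nonzero(m&(P[...,2]>142)&(P[...,2]<152)); print(n,len(xs),xs.mean(),ys.mean(),onz(g,xs.mean(),ys.mean(),148), 'arm ptsz',np.percentile(P[m][:,2],[20,50,80]))
print(onz(load('top'),220.6,277.4,148))
# block top by plane height
for n in('top','side'):
    g=load(n);P=cloud(g)
    x0,y0,x1,y1=(185,230,310,310) if n=='top' else (255,165,320,255)
    for lo,hi,nm in((76,84,'block'),(56,64,'housing')):
        m=np.zeros(P.shape[:2],np.uint8);Z=P[...,2]
        m[y0:y1,x0:x1]=((Z>lo)&(Z<hi))[y0:y1,x0:x1]
        n_,l,st,_=cv2.connectedComponentsWithStats(m);k=1+np.argmax(st[1:,4]);m=(l==k)
        ys,xs=np.nonzero(m)
        pts=np.array([onz(g,a,b,80 if nm=='block' else 60)[:2] for a,b in zip(xs,ys)],np.float32)
        r=cv2.minAreaRect(pts);print(n,nm,r)
print(mv([400,400,244]),jawang())
E
```

```text
top 23 220.0 277.69565217391306 [472.02499242 254.08956538 148.        ] arm ptsz [100.82132497 105.43467769 142.47028741]
side 16 273.9375 177.9375 [474.58229508 250.29045472 148.        ] arm ptsz [102.09100583 119.99634711 142.01126048]
[472.75901804 252.5266302  148.        ]
top block ((502.2820129394531, 205.452392578125), (200.3314971923828, 100.0799789428711), 81.06402587890625)
top housing ((501.6568603515625, 204.9005889892578), (288.9913330078125, 149.09364318847656), 81.29552459716797)
side block ((502.53131103515625, 200.11196899414062), (202.0553741455078, 99.65949249267578), 81.27249145507812)
side housing ((503.09814453125, 198.7481689453125), (289.8865051269531, 147.91477966308594), 81.28994750976562)
[1.1724 0.5625 0.0025] -103.80554398562542
```

>>> {"name": "play_rows", "arguments": {"targets": [{"tx": 0.2,"ty": 0.13,"spin": -0.2,"gripper": 0},{"tx": 0.4,"ty": 0.27,"spin": -0.4,"gripper": 0},{"tx": 0.6,"ty": 0.4,"spin": -0.6,"gripper": 0},{"tx": 0.8,"ty": 0.53,"spin": -0.8,"gripper": 0},{"tx": 0.8,"ty": 0.53,"spin": -1,"gripper": 0},{"tx": 0.8,"ty": 0.53,"spin": -1,"gripper": 0}]}}

```text
invalid input
```

```bash
python3 -c "
from h import *
s=read_state();print(s['position'],s['gripper_width'],jawang(s),mv([473,252.5,244]),mv([473,252.5,128]))"
```

```text
[148.91535975 606.49554464 244.31185861] 84.85624963077413 -103.80554398562542 [1.5968 1.0657 0.0035] [1.5967 1.0648 0.4675]
```

>>> {"name": "play_rows", "arguments": {"targets": [{"tx": 0.2,"ty": 0.13,"tz": 0,"spin": -0.2,"gripper": 0},{"tx": 0.4,"ty": 0.27,"tz": 0,"spin": -0.4,"gripper": 0},{"tx": 0.6,"ty": 0.4,"tz": 0,"spin": -0.6,"gripper": 0},{"tx": 0.8,"ty": 0.53,"tz": 0,"spin": -0.8,"gripper": 0},{"tx": 0.8,"ty": 0.53,"tz": 0,"spin": -1,"gripper": 0},{"tx": 0.8,"ty": 0.53,"tz": 0,"spin": -1,"gripper": 0}]}}

```text
clock: 0.85
position: [312.0, 429.9, 245.1]
ee_rot: [0.964, 0.267, -0.0, 0.0]
contact_force: [-0.5, 0.9, -0.5]
gripper_width: 43.0
```

```bash
python3 -c "
from h import *
s=read_state();print(s['position'],s['gripper_width'],jawang(s),mv([473,252.5,244]),mv([473,252.5,128]))"
```

```text
[312.00751368 429.89542571 245.1237561 ] 43.00370088910642 -58.98154114839809 [0.1862 0.94   0.0045] [0.1865 0.9399 0.4685]
```

>>> {"name": "play_rows", "arguments": {"targets": [{"tx": 0.05,"ty": 0.22,"tz": 0,"spin": 0,"gripper": 0},{"tx": 0.1,"ty": 0.45,"tz": 0,"spin": 0,"gripper": 0},{"tx": 0.15,"ty": 0.7,"tz": 0,"spin": 0,"gripper": 0},{"tx": 0.186,"ty": 0.94,"tz": 0,"spin": 0,"gripper": 0},{"tx": 0.186,"ty": 0.94,"tz": 0.1,"spin": 0,"gripper": 0},{"tx": 0.186,"ty": 0.94,"tz": 0.2,"spin": 0,"gripper": 0},{"tx": 0.186,"ty": 0.94,"tz": 0.25,"spin": 0,"gripper": 0}]}}

```text
clock: 1.72
position: [472.5, 253.7, 181.2]
ee_rot: [0.963, 0.268, -0.001, 0.001]
contact_force: [-0.5, -0.9, -0.5]
gripper_width: 42.9
```

```bash
python3 -c "
from h import *
s=read_state();print(s['position'],s['contact_force'],mv([473,252.5,128]))
g=snap('top','t1.png');h=snap('side','s1.png')
a=cv2.resize(g['frame'][225:320,180:320],None,fx=4,fy=4);b=cv2.resize(h['frame'][130:230,240:340],None,fx=4,fy=4)
a=cv2.copyMakeBorder(a,0,20,0,0,0);cv2.imwrite('pics/c1.png',cv2.cvtColor(np.vstack([cv2.resize(a,(420,300)),cv2.resize(b,(420,420))])[:600],4))"
```

```text
[472.49793752 253.73522913 181.1535926 ] [-0.51061521 -0.88850248 -0.50412531] [-0.0003  0.0052  0.2126]
```

View pics/c1.png

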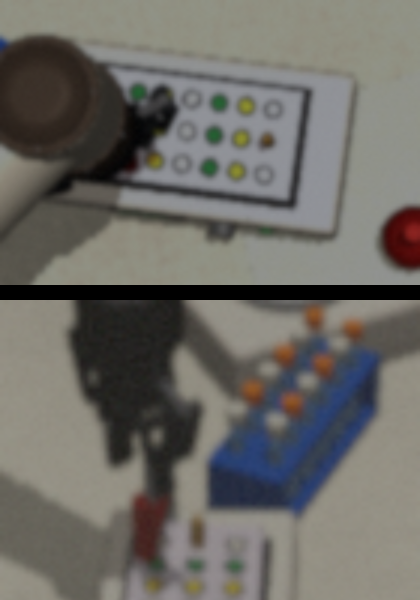

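>>> {"name": "play_rows", "arguments": {"targets": [{"tx": 0,"ty": 0.005,"tz": 0.08,"spin": 0,"gripper": 0},{"tx": 0,"ty": 0.005,"tz": 0.15,"spin": 0,"gripper": 0},{"tx": 0,"ty": 0.005,"tz": 0.23,"spin": 0,"gripper": 0},{"tx": 0,"ty": 0.005,"tz": 0.23,"spin": 0,"gripper": 0}]}}

```text
clock: 2.33
position: [473.4, 252.9, 124.9]
ee_rot: [0.963, 0.269, -0.001, 0.0]
contact_force: [-0.9, -0.7, -0.5]
gripper_width: 42.6
```

```bash
python3 -c "
from h import *
s=read_state()
C=np.array([502.4,203.5]);p=-0.1527;x=np.array([np.cos(p),np.sin(p)]);y=np.array([-np.sin(p),np.cos(p)])
P=C-30*x+125*y
print(s['position'],s['contact_force'],P)
for th in np.arange(0.1,1.6,0.15):
    k=P+80*(-np.cos(th)*y-np.sin(th)*x); tang=y*np.sin(th)-x*np.cos(th)
    print(round(th,2),k.round(1),mv([*k,s['position'][2]]))
"
```

```text
[473.42126388 252.8551108  124.92880349] [-0.90301451 -0.66644441 -0.53767243] [491.76248856 331.60871692]
0.1 [471.8 254.1] [-0.003  -0.0079  0.    ]
0.25 [460.4 258. ] [-0.0338 -0.0446  0.    ]
0.4 [449.8 263.5] [-0.0588 -0.0855  0.0001]
0.55 [440.1 270.6] [-7.740e-02 -1.297e-01  1.000e-04]
0.7 [431.5 279. ] [-8.920e-02 -1.762e-01  1.000e-04]
0.85 [424.3 288.6] [-0.0939 -0.224   0.    ]
1.0 [418.7 299.1] [-0.0914 -0.2718  0.    ]
1.15 [414.6 310.4] [-0.0818 -0.3188 -0.    ]
1.3 [412.3 322.2] [-6.520e-02 -3.638e-01 -1.000e-04]
1.45 [411.8 334.2] [-4.220e-02 -4.059e-01 -1.000e-04]
```

>>> {"name": "play_rows", "arguments": {"targets": [{"tx": -0.02,"ty": -0.03,"tz": 0,"spin": 0,"gripper": 0},{"tx": -0.047,"ty": -0.065,"tz": 0,"spin": 0,"gripper": 0},{"tx": -0.068,"ty": -0.107,"tz": 0,"spin": 0,"gripper": 0},{"tx": -0.084,"ty": -0.155,"tz": 0,"spin": 0,"gripper": 0},{"tx": -0.092,"ty": -0.2,"tz": 0,"spin": 0,"gripper": 0},{"tx": -0.093,"ty": -0.25,"tz": 0,"spin": 0,"gripper": 0},{"tx": -0.087,"ty": -0.3,"tz": 0,"spin": 0,"gripper": 0},{"tx": -0.075,"ty": -0.345,"tz": 0,"spin": 0,"gripper": 0},{"tx": -0.054,"ty": -0.39,"tz": 0,"spin": 0,"gripper": 0},{"tx": -0.042,"ty": -0.42,"tz": 0,"spin": 0,"gripper": 0},{"tx": -0.035,"ty": -0.45,"tz": 0,"spin": 0,"gripper": 0},{"tx": -0.035,"ty": -0.45,"tz": 0,"spin": 0,"gripper": 0}]}}

```text
clock: 3.82
position: [408.2, 345.4, 125.5]
ee_rot: [0.963, 0.269, 0.001, -0.001]
contact_force: [0.2, -1.0, -1.5]
gripper_width: 42.9
```

```bash
python3 -c "
from h import *
s=read_state();print(s['position'],s['contact_force'],s['gripper_width'])
g=snap('top','t2.png');h=snap('side','s2.png')
a=cv2.resize(g['frame'][225:325,180:320],(560,300));b=cv2.resize(h['frame'][130:230,240:340],(560,300))
cv2.imwrite('pics/c2.png',cv2.cvtColor(np.vstack([a,b]),4))"
```

```text
[408.20000179 345.42260262 125.45171237] [ 0.21717172 -0.96310739 -1.4723936 ] 42.85028780643633
```

View pics/c2.png

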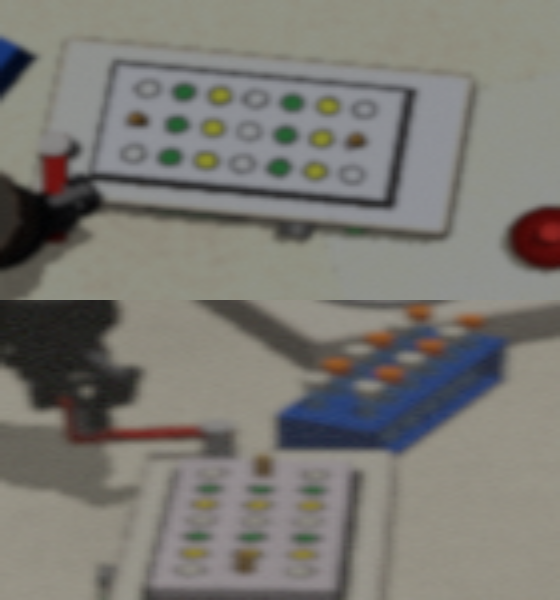

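The red arm now points to the heater's -x, at about 1.5 rad, so it is clear of the cover's place. Next I lift off and travel to the cover.

>>> {"name": "play_rows", "arguments": {"targets": [{"tx": 0,"ty": 0.02,"tz": -0.1,"spin": 0,"gripper": 0},{"tx": 0,"ty": 0.02,"tz": -0.3,"spin": 0,"gripper": 0},{"tx": 0,"ty": 0.02,"tz": -0.48,"spin": 0,"gripper": -0.3},{"tx": -0.05,"ty": 0.25,"tz": -0.48,"spin": -0.2,"gripper": -0.3},{"tx": -0.1,"ty": 0.5,"tz": -0.48,"spin": -0.4,"gripper": -0.3},{"tx": -0.15,"ty": 0.75,"tz": -0.48,"spin": -0.65,"gripper": -0.3},{"tx": -0.2,"ty": 0.98,"tz": -0.48,"spin": -0.85,"gripper": -0.3},{"tx": -0.25,"ty": 0.98,"tz": -0.48,"spin": -1,"gripper": -0.3},{"tx": -0.25,"ty": 0.98,"tz": -0.48,"spin": -1,"gripper": -0.3}]}}

```text
clock: 5.05
position: [481.2, 101.0, 245.5]
ee_rot: [0.788, 0.616, 0.0, -0.0]
contact_force: [1.0, 0.7, -0.7]
gripper_width: 55.4
```

```bash
python3 -c "
from h import *
s=read_state();print(s['position'],s['contact_force'],s['gripper_width'],jawang(s),mv([569,-187.5,200]))
g=snap('top','t3.png')"
```

```text
[481.1772204  100.95407303 245.45410676] [ 0.98165726  0.70060995 -0.74263002] 55.41312693122062 -14.01203240384503 [-1.0345  0.6202  0.1812]
```

View pics/t3.png

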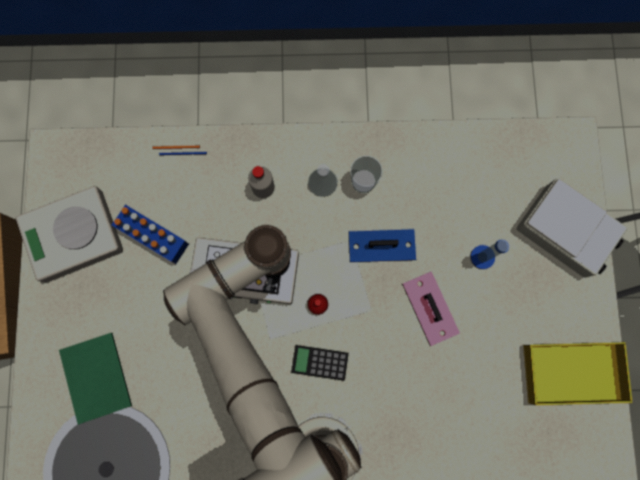

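>>> {"name": "play_rows", "arguments": {"targets": [{"tx": -0.22,"ty": 0.14,"tz": 0,"spin": -0.1,"gripper": -0.3},{"tx": -0.43,"ty": 0.27,"tz": 0,"spin": -0.2,"gripper": -0.3},{"tx": -0.64,"ty": 0.4,"tz": 0,"spin": -0.328,"gripper": -0.3},{"tx": -0.84,"ty": 0.53,"tz": 0,"spin": -0.328,"gripper": -0.3},{"tx": -1.0,"ty": 0.61,"tz": 0.1,"spin": -0.328,"gripper": -0.3},{"tx": -1.0,"ty": 0.62,"tz": 0.2,"spin": -0.328,"gripper": -0.3},{"tx": -1.0,"ty": 0.62,"tz": 0.35,"spin": -0.328,"gripper": -0.3},{"tx": -1.0,"ty": 0.62,"tz": 0.35,"spin": -0.328,"gripper": -0.3}]}}

```text
clock: 6.1
position: [570.4, -160.0, 153.8]
ee_rot: [0.71, 0.704, -0.013, 0.009]
contact_force: [-0.2, -0.2, -0.0]
gripper_width: 55.5
```

```bash
python3 -c "
from h import *
s=read_state();print(s['position'],s['contact_force'],s['gripper_width'],jawang(s),mv([569,-187.5,49]))
h=snap('side','s4.png');g=snap('top','t4.png')
a=cv2.resize(g['frame'][200:290,320:440],(400,300));b=cv2.resize(h['frame'][230:365,260:390],(578,600))
cv2.imwrite('pics/c4.png',cv2.cvtColor(b,4))"
```

```text
[ 570.38484703 -159.96184532  153.78941436] [-0.16126581 -0.19435009 -0.01094959] 55.4758272753919 -0.5543592813983975 [-0.0971 -0.0024  0.4224]
```

View pics/c4.png

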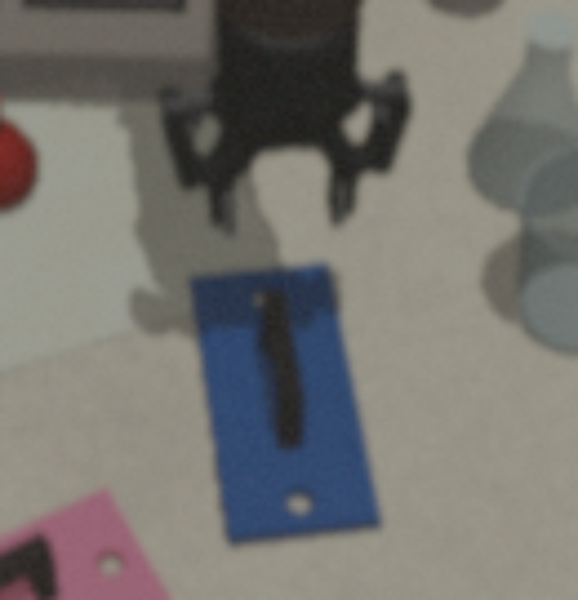

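The gripper straddles the blue cover's handle (side view, cover at (323,320)). The pink plate is separate, lower left. I move over the handle, descend and grip.

>>> {"name": "play_rows", "arguments": {"targets": [{"tx": -0.1,"ty": 0,"tz": 0.05,"spin": -0.028,"gripper": -0.3},{"tx": -0.1,"ty": 0,"tz": 0.15,"spin": -0.028,"gripper": -0.3},{"tx": -0.1,"ty": 0,"tz": 0.25,"spin": -0.028,"gripper": -0.3},{"tx": -0.1,"ty": 0,"tz": 0.35,"spin": -0.028,"gripper": -0.3},{"tx": -0.1,"ty": 0,"tz": 0.42,"spin": -0.028,"gripper": -0.3},{"tx": -0.1,"ty": 0,"tz": 0.42,"spin": -0.028,"gripper": -0.3}]}}

```text
clock: 6.95
position: [572.0, -181.5, 52.2]
ee_rot: [0.706, 0.707, -0.017, 0.02]
contact_force: [1.0, 0.6, 0.4]
gripper_width: 55.6
```

```bash
python3 -c "
from h import *
s=read_state();print(s['position'],s['contact_force'],s['gripper_width'],jawang(s),mv([569,-187.5,49]))
h=snap('side','s5.png')
b=cv2.resize(h['frame'][230:365,260:390],(578,600))
cv2.imwrite('pics/c5.png',cv2.cvtColor(b,4))"
```

```text
[ 571.98815916 -181.52036186   52.21527373] [0.98951845 0.55163407 0.39684481] 55.594848346576946 0.08819742450882001 [-0.0232 -0.012   0.014 ]
```

View pics/c5.png

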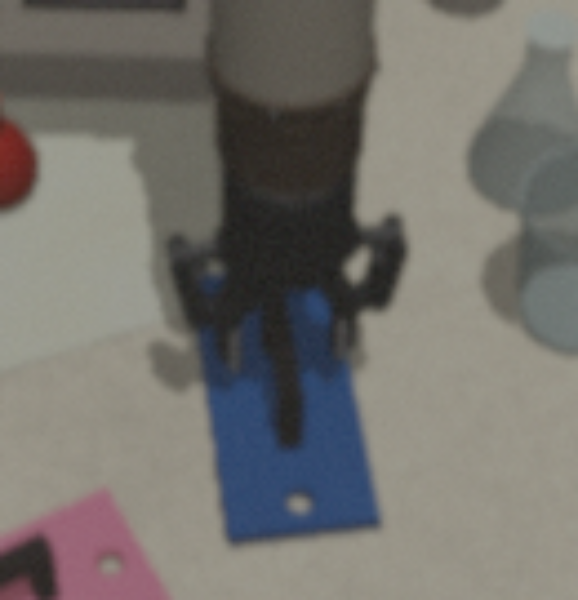

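>>> {"name": "play_rows", "arguments": {"targets": [{"tx": 0,"ty": 0,"tz": 0,"spin": 0,"gripper": -0.3},{"tx": 0,"ty": 0,"tz": 0,"spin": 0,"gripper": -0.3}]}}

```text
clock: 7.25
position: [572.0, -181.7, 52.9]
ee_rot: [0.706, 0.707, -0.016, 0.02]
contact_force: [-1.2, -0.2, -0.5]
gripper_width: 55.5
```

```bash
python3 -c "
from h import *
s=read_state();print(s['position'],s['ee_rot'],s['contact_force'],s['joints'],s['joint_vel'],s['joint_efforts'],mv([569,-187.5,49]))
print(Ro.from_quat(s['ee_rot']).as_matrix())"
```

```text
[ 571.98774412 -181.73005615   52.87018   ] [ 0.70642253  0.7073126  -0.01645582  0.02013212] [-1.23674652 -0.21411815 -0.47444522] [-0.01357658  0.53350621 -0.3244834   0.07946163 -0.7084283   3.09618611] [-0.00149675  0.0056352  -0.00717625 -0.00281586  0.0030086  -0.00045677] [ 2.61580688e-02 -4.10812998e+01  1.35863534e+01  3.01367618e+00
  5.30102334e-03 -7.56856825e-04] [-0.0222 -0.0121  0.0166]
[[-0.00112383  0.99998569  0.00522988]
 [ 0.99866053  0.00139284 -0.05172238]
 [-0.05172892  0.00516474 -0.99864781]]
```

Joint 6 sits at its limit of 3.1 rad, which tilts the tool by 0.05 rad. I'll lift, turn half a turn back to the same grasp, and come down again.

>>> {"name": "play_rows", "arguments": {"targets": [{"tx": 0,"ty": 0,"tz": -0.1,"spin": 0,"gripper": -0.3},{"tx": 0,"ty": 0,"tz": -0.25,"spin": 0,"gripper": -0.3},{"tx": 0,"ty": 0,"tz": -0.4,"spin": 0.2,"gripper": -0.3},{"tx": 0,"ty": 0,"tz": -0.4,"spin": 0.4,"gripper": -0.3},{"tx": 0,"ty": 0,"tz": -0.4,"spin": 0.6,"gripper": -0.3},{"tx": 0,"ty": 0,"tz": -0.4,"spin": 0.8,"gripper": -0.3},{"tx": 0,"ty": 0,"tz": -0.4,"spin": 1,"gripper": -0.3}]}}

```text
clock: 8.12
position: [571.0, -176.7, 152.2]
ee_rot: [0.924, 0.381, -0.008, 0.025]
contact_force: [0.7, -0.3, 0.4]
gripper_width: 55.7
```

>>> {"name": "play_rows", "arguments": {"targets": [{"tx": 0,"ty": 0,"tz": 0,"spin": 0.2,"gripper": -0.3},{"tx": 0,"ty": 0,"tz": 0,"spin": 0.4,"gripper": -0.3},{"tx": 0,"ty": 0,"tz": 0,"spin": 0.6,"gripper": -0.3},{"tx": 0,"ty": 0,"tz": 0,"spin": 0.8,"gripper": -0.3},{"tx": 0,"ty": 0,"tz": 0,"spin": 1,"gripper": -0.3}]}}

```text
clock: 8.75
position: [571.0, -176.7, 152.1]
ee_rot: [1.0, -0.002, 0.002, 0.026]
contact_force: [-0.4, -0.5, -0.4]
gripper_width: 55.7
```

>>> {"name": "play_rows", "arguments": {"targets": [{"tx": 0,"ty": 0,"tz": 0,"spin": 0.2,"gripper": -0.3},{"tx": 0,"ty": 0,"tz": 0,"spin": 0.4,"gripper": -0.3},{"tx": 0,"ty": 0,"tz": 0,"spin": 0.6,"gripper": -0.3},{"tx": 0,"ty": 0,"tz": 0,"spin": 0.8,"gripper": -0.3},{"tx": 0,"ty": 0,"tz": 0,"spin": 1,"gripper": -0.3}]}}

```text
clock: 9.38
position: [571.0, -176.7, 152.1]
ee_rot: [0.923, -0.385, 0.012, 0.023]
contact_force: [0.9, 0.8, -0.3]
gripper_width: 55.7
```

>>> {"name": "play_rows", "arguments": {"targets": [{"tx": 0,"ty": 0,"tz": 0,"spin": 0.2,"gripper": -0.3},{"tx": 0,"ty": 0,"tz": 0,"spin": 0.4,"gripper": -0.3},{"tx": 0,"ty": 0,"tz": 0,"spin": 0.6,"gripper": -0.3},{"tx": 0,"ty": 0,"tz": 0,"spin": 0.8,"gripper": -0.3},{"tx": 0,"ty": 0,"tz": 0,"spin": 0.98,"gripper": -0.3},{"tx": 0,"ty": 0,"tz": 0,"spin": 0.98,"gripper": -0.3},{"tx": 0,"ty": 0,"tz": 0,"spin": 0.98,"gripper": -0.3}]}}

```text
clock: 10.25
position: [570.9, -176.6, 151.8]
ee_rot: [0.713, -0.7, 0.019, 0.017]
contact_force: [-0.2, 0.6, -0.2]
gripper_width: 55.8
```

```bash
python3 -c "
from h import *
s=read_state();print(s['position'],s['ee_rot'],s['gripper_width'],s['joints'],jawang(s),mv([569,-187.5,49]))"
```

```text
[ 570.92481955 -176.63776165  151.75077864] [ 0.71349139 -0.70018676  0.01924482  0.01726746] 55.82867060638706 [-0.00444108  0.41153676 -0.22735119  0.06441264 -0.92938899 -0.0152199 ] -178.91815033850963 [0.022  0.0095 0.4127]
```

>>> {"name": "play_rows", "arguments": {"targets": [{"tx": 0.022,"ty": 0.01,"tz": 0.1,"spin": 0.007,"gripper": -0.3},{"tx": 0.022,"ty": 0.01,"tz": 0.2,"spin": 0.007,"gripper": -0.3},{"tx": 0.022,"ty": 0.01,"tz": 0.3,"spin": 0.007,"gripper": -0.3},{"tx": 0.022,"ty": 0.01,"tz": 0.38,"spin": 0.007,"gripper": -0.3},{"tx": 0.022,"ty": 0.01,"tz": 0.413,"spin": 0.007,"gripper": -0.3},{"tx": 0.022,"ty": 0.01,"tz": 0.413,"spin": 0.007,"gripper": -0.3},{"tx": 0.022,"ty": 0.01,"tz": 0.413,"spin": 0.007,"gripper": -0.3}]}}

```text
clock: 11.12
position: [569.5, -187.6, 49.5]
ee_rot: [0.711, -0.703, 0.02, 0.017]
contact_force: [-0.2, -0.5, -0.5]
gripper_width: 55.8
```

```bash
python3 -c "
from h import *
s=read_state();print(s['position'],s['contact_force'],s['ee_rot'],s['gripper_width'],jawang(s),mv([569,-187.5,49]))
h=snap('side','s6.png')
b=cv2.resize(h['frame'][230:365,260:390],(578,600))
cv2.imwrite('pics/c6.png',cv2.cvtColor(b,4))"
```

```text
[ 569.47839683 -187.57028213   49.54089407] [-0.23471195 -0.5417966  -0.47272922] [ 0.71102958 -0.70268102  0.01984434  0.01680829] 55.787216057181624 -179.3173718906354 [-0.0004  0.0019  0.0021]
```

View pics/c6.png

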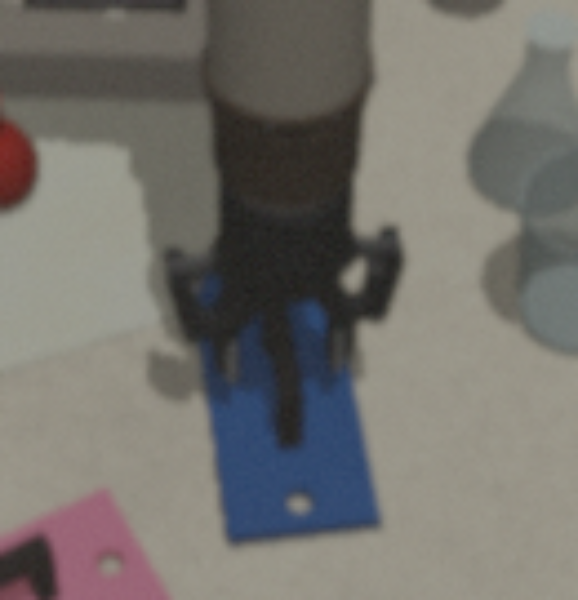

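The bar is between the pads, so I close.

>>> {"name": "play_rows", "arguments": {"targets": [{"tx": 0,"ty": 0,"tz": 0,"spin": 0,"gripper": 0.2},{"tx": 0,"ty": 0,"tz": 0,"spin": 0,"gripper": 0.5},{"tx": 0,"ty": 0,"tz": 0,"spin": 0,"gripper": 1},{"tx": 0,"ty": 0,"tz": 0,"spin": 0,"gripper": 1},{"tx": 0,"ty": 0,"tz": 0,"spin": 0,"gripper": 1},{"tx": 0,"ty": 0,"tz": 0,"spin": 0,"gripper": 1}]}}

```text
clock: 11.92
position: [569.1, -187.5, 49.0]
ee_rot: [0.711, -0.703, 0.019, 0.017]
contact_force: [-0.7, 1.0, 4.7]
gripper_width: 12.8
```

```bash
python3 -c "
from h import *
s=read_state();print(s['position'],s['contact_force'],s['wrist_torque'],s['ee_rot'],s['gripper_width'],jawang(s))"
```

```text
[ 569.08868794 -187.53766232   49.01073037] [-0.71548746  1.0274027   4.68887411] [0.33550582 0.13949564 0.01105847] [ 0.71091698 -0.7027979   0.01944781  0.01714462] 12.818048154564957 -179.337509196571
```

>>> {"name": "play_rows", "arguments": {"targets": [{"tx": 0,"ty": 0,"tz": -0.04,"spin": 0,"gripper": 1},{"tx": 0,"ty": 0,"tz": -0.1,"spin": 0,"gripper": 1},{"tx": 0,"ty": 0,"tz": -0.2,"spin": 0,"gripper": 1},{"tx": 0,"ty": 0,"tz": -0.32,"spin": 0,"gripper": 1},{"tx": 0,"ty": 0,"tz": -0.44,"spin": 0,"gripper": 1},{"tx": 0,"ty": 0,"tz": -0.55,"spin": 0,"gripper": 1},{"tx": 0,"ty": 0,"tz": -0.65,"spin": 0,"gripper": 1},{"tx": 0,"ty": 0,"tz": -0.65,"spin": 0,"gripper": 1},{"tx": 0,"ty": 0,"tz": -0.65,"spin": 0,"gripper": 1}]}}

```text
clock: 13.05
position: [567.3, -178.9, 209.7]
ee_rot: [0.711, -0.703, 0.018, 0.018]
contact_force: [-0.5, -0.2, -2.5]
gripper_width: 12.9
```

```bash
python3 -c "
from h import *
s=read_state();print(s['position'],s['contact_force'],s['wrist_torque'],s['ee_rot'],s['gripper_width'],jawang(s),mv([502.5,150,212]))
h=snap('side','s7.png');g=snap('top','t7.png')"
```

```text
[ 567.3117665  -178.90611166  209.74027142] [-0.47599854 -0.1717099  -2.45584717] [0.1100996  0.08597988 0.03927505] [ 0.71070425 -0.7030351   0.01802803  0.01777935] 12.88616622379696 -179.37826658393698 [-1.3162  0.245  -0.0758]
```

View pics/s7.png

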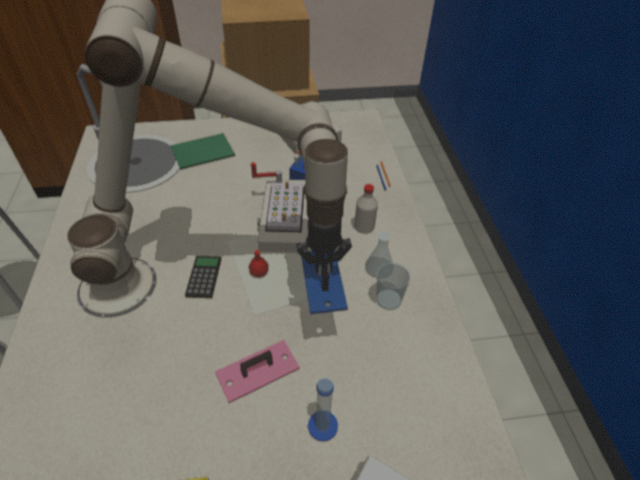

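View pics/t7.png

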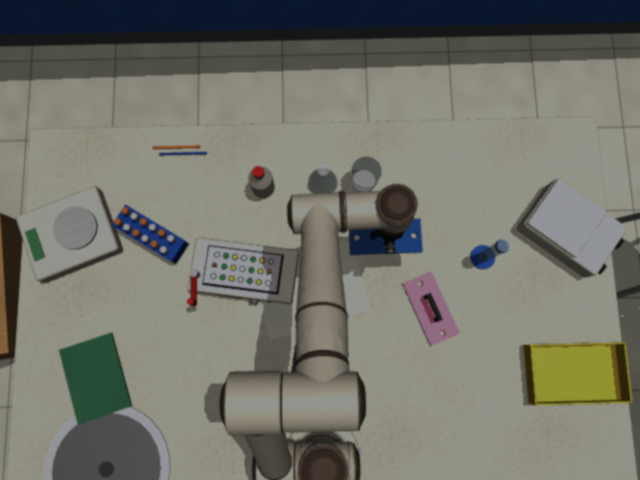

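```bash
python3 - <<'E'
from meas import *
g=load('top')
print('mid well',onz(g,180+311/5-.4,225+219/5-.4,80),'frame ctr',onz(g,243.1,269.1,80))
H=hsv(g);P=cloud(g)
f=g['frame'][225:320,180:320]
cv2.imwrite('pics/c7.png',cv2.cvtColor(cv2.resize(f,None,fx=5.7,fy=5.7,interpolation=cv2.INTER_CUBIC),4))
br=(H[...,0]>8)&(H[...,0]<24)&(H[...,1]>80)
for c,st,m in comps(br,(190,240,300,300),3):
    sat=H[...,1].astype(float)*m; print('pin',c,onz(g,*c,104)[:2])
# green/yellow wells
for nm,lo,hi in(('gr',40,80),('ye',24,35)):
    for c,st,m in comps((H[...,0]>lo)&(H[...,0]<hi)&(H[...,1]>90),(200,240,290,300),4): print(nm,c.round(1),st[4],onz(g,*c,81)[:2].round(1))
for n,roi in(('top',(340,200,440,270)),('side',(295,240,360,325))):
    g=load(n);H=hsv(g);P=cloud(g)
    m=(H[...,0]>100)&(H[...,0]<130)&(H[...,1]>120)
    for c,st,mm in comps(m,roi,60):
        q=P[mm&(abs(P[...,2]-165)<15)]
        A=np.c_[q[:,:2]-q[:,:2].mean(0),np.ones(len(q))];co,r,_,_=np.linalg.lstsq(A,q[:,2],rcond=None)
        r=np.abs(A@co-q[:,2]);k=r<6;co=np.linalg.lstsq(A[k],q[k,2],rcond=None)[0]
        print(n,len(q),'top plane slope',co.round(4)); 
        pts=np.array([onz(g,a,b,co[2])[:2] for b,a in np.argwhere(mm)],np.float32);print(cv2.minAreaRect(pts))
E
```

```text
mid well [503.90716179 205.19753303  80.        ] frame ctr [501.89016141 201.65751028  80.        ]
pin [263.375 260.   ] [522.04110293 144.09920266]
pin [213.875 264.125] [514.32849744 277.48688652]
pin [268.8 271. ] [491.7994252 129.8001643]
gr [225.6 255.4] 13 [540.8 249.3]
gr [252.6 258.6] 13 [530.  175.4]
gr [223.7 266.2] 12 [511.  254.5]
gr [250.7 269.5] 14 [500.1 180.8]
gr [222.  276.8] 12 [482.1 259. ]
gr [249.4 280.6] 13 [469.8 184.6]
ye [234.5 256.5] 16 [537.1 225. ]
ye [261.2 260. ] 13 [525.5 152.1]
ye [232.9 267.3] 18 [507.5 229.4]
ye [259.9 270.7] 18 [496.1 155.8]
ye [231.  278.1] 20 [478.  234.4]
ye [258.5 281.5] 16 [466.7 159.8]
top 580 top plane slope [1.360000e-02 2.390000e-02 1.700386e+02]
((567.381103515625, -236.2381134033203), (86.44186401367188, 73.254150390625), 0.45917338132858276)
top 654 top plane slope [-2.070000e-02 -6.000000e-04  1.701449e+02]
((554.1475830078125, -134.60040283203125), (94.33847045898438, 60.8970947265625), 88.49848175048828)
side 1215 top plane slope [3.100000e-03 0.000000e+00 1.693088e+02]
((567.1029052734375, -197.05154418945312), (84.816162109375, 154.44659423828125), 0.6580248475074768)
```

View pics/c7.png

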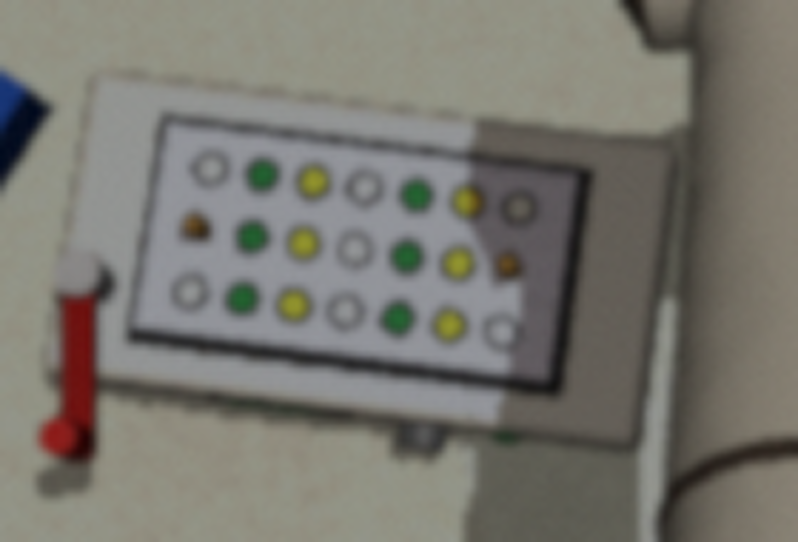

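```bash
cat > tgt.py <<'E'
from h import *
Rg=Ro.from_quat([.71091698,-.7027979,.01944781,.01714462]).as_matrix();pg=np.array([569.089,-187.538,49.011])
Rc=Ro.from_euler('z',0.0125).as_matrix();pc=np.array([569.1,-187.8,0])
Rgc=Rg.T@Rc;ogc=Rg.T@(pc-pg)
C=np.array([503.7,204.9]);psi=-0.153
def cover(s):
    R=Ro.from_quat(s['ee_rot']).as_matrix();p=s['position']+R@ogc;Q=R@Rgc
    return p,np.arctan2(-Q[0,1],Q[1,1]),Q[:,2]
def report(zb,s=None):
    s=s or read_state();R=Ro.from_quat(s['ee_rot']).as_matrix()
    p,yaw,zz=cover(s);dspin=psi-yaw # ccw
    a=-dspin; R2=R@Ro.from_euler('z',a).as_matrix()
    pt=np.array([*C,zb])-R2@ogc
    print('TCP',s['position'].round(1),'F',s['contact_force'].round(1),'cover',p.round(1),'yaw err deg',round(np.degrees(yaw-psi),2),'tilt',zz.round(4))
    print('move',(R.T@(pt-s['position'])/250).round(4),'spin',round(a/(np.pi/4),4))
E
python3 -c "
from tgt import *
report(150)
s=read_state();print(s['joints'])"
```

```text
TCP [ 567.3 -179.1  209.2] F [-0.8  0.6 -2.8] cover [ 567.2 -179.3  160.2] yaw err deg 9.45 tilt [ 3.9e-03 -7.0e-04  1.0e+00]
move [-1.5396  0.2385 -0.0375] spin 0.21
[-0.00892015  0.35477773 -0.15524683  0.05843787 -1.06145452 -0.00860017]
```

>>> {"name": "play_rows", "arguments": {"targets": [{"tx": -0.08,"ty": 0.012,"tz": -0.005,"spin": 0.01,"gripper": 1},{"tx": -0.22,"ty": 0.035,"tz": -0.012,"spin": 0.03,"gripper": 1},{"tx": -0.38,"ty": 0.06,"tz": -0.02,"spin": 0.05,"gripper": 1},{"tx": -0.54,"ty": 0.085,"tz": -0.03,"spin": 0.08,"gripper": 1},{"tx": -0.7,"ty": 0.11,"tz": -0.04,"spin": 0.11,"gripper": 1},{"tx": -0.84,"ty": 0.13,"tz": -0.045,"spin": 0.14,"gripper": 1},{"tx": -0.95,"ty": 0.15,"tz": -0.05,"spin": 0.17,"gripper": 1},{"tx": -1.0,"ty": 0.155,"tz": -0.05,"spin": 0.19,"gripper": 1},{"tx": -1.0,"ty": 0.155,"tz": -0.05,"spin": 0.21,"gripper": 1}]}}

```text
clock: 14.28
position: [526.3, 71.3, 209.3]
ee_rot: [-0.651, 0.759, -0.02, -0.017]
contact_force: [0.5, -0.5, -2.7]
gripper_width: 13.0
```

```bash
python3 -c "
from tgt import *
report(150)"
```

```text
TCP [526.3  71.3 209.3] F [ 0.5 -0.5 -2.7] cover [526.5  71.  160.3] yaw err deg 0.08 tilt [-5.9e-03  8.0e-04  1.0e+00]
move [-0.517   0.172   0.0131] spin 0.0018
```

>>> {"name": "play_rows", "arguments": {"targets": [{"tx": -0.06,"ty": 0.02,"tz": 0,"spin": 0,"gripper": 1},{"tx": -0.17,"ty": 0.057,"tz": 0.003,"spin": 0,"gripper": 1},{"tx": -0.29,"ty": 0.097,"tz": 0.006,"spin": 0,"gripper": 1},{"tx": -0.4,"ty": 0.133,"tz": 0.01,"spin": 0.002,"gripper": 1},{"tx": -0.48,"ty": 0.16,"tz": 0.013,"spin": 0.002,"gripper": 1},{"tx": -0.517,"ty": 0.172,"tz": 0.013,"spin": 0.002,"gripper": 1},{"tx": -0.517,"ty": 0.172,"tz": 0.013,"spin": 0.002,"gripper": 1},{"tx": -0.517,"ty": 0.172,"tz": 0.013,"spin": 0.002,"gripper": 1}]}}

```text
clock: 15.28
position: [504.0, 204.0, 200.1]
ee_rot: [-0.65, 0.76, -0.021, -0.016]
contact_force: [0.7, 0.2, -2.6]
gripper_width: 13.1
```

```bash
python3 -c "
from tgt import *
report(115)
g=snap('top','t8.png');h=snap('side','s8.png')
a=cv2.resize(g['frame'][210:320,180:320],(420,330));b=cv2.resize(h['frame'][130:250,230:350],(420,420))
c=np.zeros((420,840,3),np.uint8);c[:330,:420]=a;c[:,420:]=b
cv2.imwrite('pics/c8.png',cv2.cvtColor(c[:,:800],4))"
```

```text
TCP [504.  204.  200.1] F [ 0.7  0.2 -2.6] cover [504.4 203.7 151.1] yaw err deg -0.1 tilt [-7.6e-03  2.0e-04  1.0e+00]
move [-0.0115  0.005   0.1441] spin -0.0022
```

View pics/c8.png

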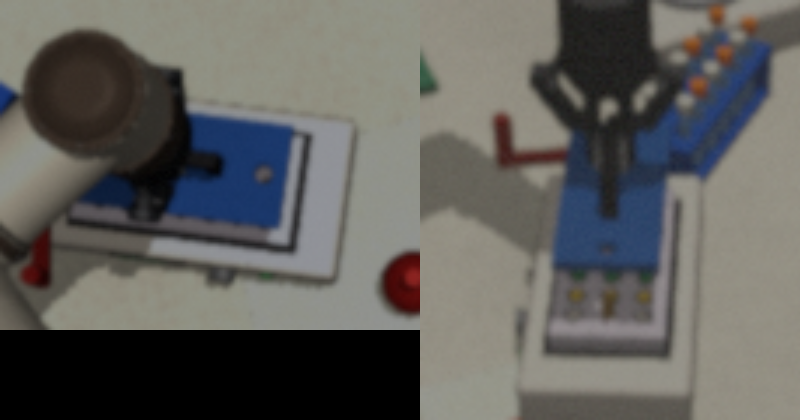

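The cover hangs level above the block, with its near hole visible in the top view at about (267,267). I lower to just above the pin tips and check alignment.

>>> {"name": "play_rows", "arguments": {"targets": [{"tx": -0.004,"ty": 0.002,"tz": 0.03,"spin": -0.002,"gripper": 1},{"tx": -0.008,"ty": 0.004,"tz": 0.07,"spin": -0.002,"gripper": 1},{"tx": -0.0115,"ty": 0.005,"tz": 0.11,"spin": -0.002,"gripper": 1},{"tx": -0.0115,"ty": 0.005,"tz": 0.14,"spin": -0.002,"gripper": 1},{"tx": -0.0115,"ty": 0.005,"tz": 0.144,"spin": -0.002,"gripper": 1},{"tx": -0.0115,"ty": 0.005,"tz": 0.144,"spin": -0.002,"gripper": 1}]}}

```text
clock: 16.12
position: [503.5, 205.9, 164.1]
ee_rot: [-0.651, 0.759, -0.021, -0.016]
contact_force: [1.4, -0.3, -3.1]
gripper_width: 13.2
```

```bash
python3 -c "
from tgt import *
report(112)
g=snap('top','t9.png');h=snap('side','s9.png')
a=cv2.resize(g['frame'][235:300,210:290],(480,390),interpolation=2);b=cv2.resize(h['frame'][190:250,255:315],(480,480)[:2],interpolation=2)[:,:320]
c=np.zeros((480,800,3),np.uint8);c[:390,:480]=a;c[:,480:]=b
cv2.imwrite('pics/c9.png',cv2.cvtColor(c,4))
for n in((0,75),(0,-75)):
    x=np.array([np.cos(psi),np.sin(psi)]);y=np.array([-np.sin(psi),np.cos(psi)])
    q=C+n[1]*y;print(n,'pin tip px',proj(g,[*q,106]),'hole top px',proj(g,[*(cover(read_state())[0][:2]+n[1]*y),125]), proj(h,[*(cover(read_state())[0][:2]+n[1]*y),125]))
"
```

```text
TCP [503.5 205.9 164.1] F [ 1.4 -0.3 -3.1] cover [503.9 205.7 115.1] yaw err deg 0.04 tilt [-0.0081 -0.      1.    ]
move [0.0026 0.0004 0.0124] spin 0.001
(0, 75) pin tip px [213.18341385 263.74463598] hole top px [211.67985256 262.67965059] [286.51366614 176.78625732]
(0, -75) pin tip px [268.37772439 270.74371644] hole top px [267.49440505 269.75592908] [283.07835618 208.87780547]
```

View pics/c9.png

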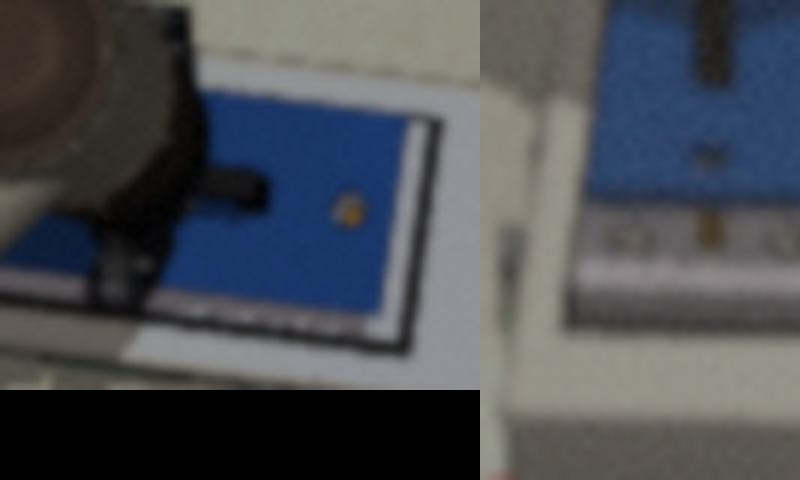

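The brass pin shows through the hole in the top view, at (268.5,270.5) against a hole centre of about (268,270). Next is a slow descent.

>>> {"name": "play_rows", "arguments": {"targets": [{"tx": 0.0026,"ty": 0,"tz": 0.015,"spin": 0,"gripper": 1},{"tx": 0.0026,"ty": 0,"tz": 0.03,"spin": 0,"gripper": 1},{"tx": 0.0026,"ty": 0,"tz": 0.045,"spin": 0,"gripper": 1},{"tx": 0.0026,"ty": 0,"tz": 0.05,"spin": 0,"gripper": 1},{"tx": 0.0026,"ty": 0,"tz": 0.05,"spin": 0,"gripper": 1}]}}

```text
clock: 16.85
position: [503.3, 204.5, 151.4]
ee_rot: [-0.651, 0.759, -0.021, -0.016]
contact_force: [-0.9, -0.4, -2.1]
gripper_width: 13.0
```

```bash
python3 -c "
from tgt import *
report(92)
s=read_state();print(s['wrist_torque'])
g=snap('top','t10.png');h=snap('side','s10.png')
a=cv2.resize(g['frame'][235:300,210:290],(480,390),interpolation=2);b=cv2.resize(h['frame'][190:250,255:315],(480,480)[:2],interpolation=2)[:,:320]
c=np.zeros((480,800,3),np.uint8);c[:390,:480]=a;c[:,480:]=b
cv2.imwrite('pics/c10.png',cv2.cvtColor(c,4))
"
```

```text
TCP [503.3 204.5 151.4] F [-0.9 -0.4 -2.1] cover [503.6 204.2 102.4] yaw err deg 0.03 tilt [-7.6e-03  2.0e-04  1.0e+00]
move [-0.0047  0.0006  0.0415] spin 0.0007
[0.12353793 0.03229784 0.04152632]
```

View pics/c10.png

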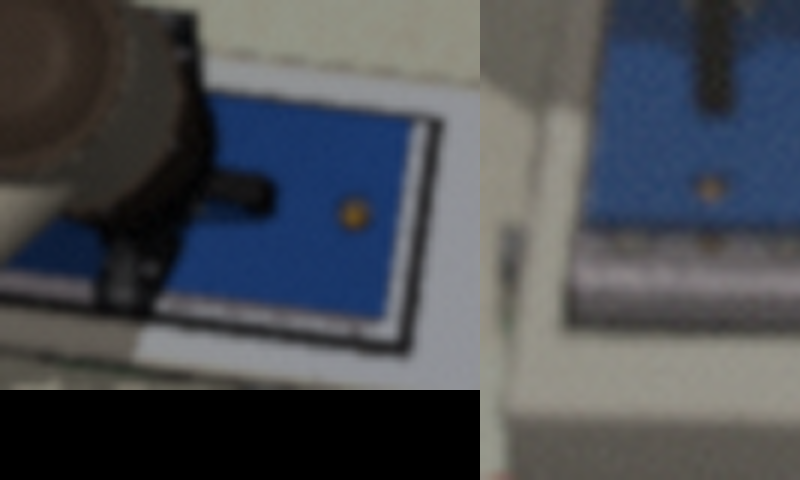

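Both views show the pin tip entering the hole, with no side force. I continue down.

>>> {"name": "play_rows", "arguments": {"targets": [{"tx": -0.0035,"ty": 0.0005,"tz": 0.01,"spin": 0,"gripper": 1},{"tx": -0.004,"ty": 0.0005,"tz": 0.02,"spin": 0,"gripper": 1},{"tx": -0.0045,"ty": 0.0005,"tz": 0.03,"spin": 0,"gripper": 1},{"tx": -0.0045,"ty": 0.0005,"tz": 0.03,"spin": 0,"gripper": 1}]}}

```text
clock: 17.45
position: [503.2, 205.2, 143.7]
ee_rot: [-0.651, 0.759, -0.02, -0.016]
contact_force: [0.4, 0.4, -2.3]
gripper_width: 13.5
```

```bash
python3 -c "
from tgt import *
report(80)
s=read_state();print(s['wrist_torque'])
"
```

```text
TCP [503.2 205.2 143.7] F [ 0.4  0.4 -2.3] cover [503.5 204.9  94.7] yaw err deg 0.03 tilt [-7.2e-03  4.0e-04  1.0e+00]
move [-0.0031 -0.0001  0.0587] spin 0.0007
[0.18578942 0.02733461 0.02542957]
```

>>> {"name": "play_rows", "arguments": {"targets": [{"tx": -0.0005,"ty": 0,"tz": 0.01,"spin": 0,"gripper": 1},{"tx": -0.001,"ty": 0,"tz": 0.02,"spin": 0,"gripper": 1},{"tx": -0.0015,"ty": 0,"tz": 0.03,"spin": 0,"gripper": 1},{"tx": -0.002,"ty": 0,"tz": 0.04,"spin": 0,"gripper": 1},{"tx": -0.002,"ty": 0,"tz": 0.044,"spin": 0,"gripper": 1},{"tx": -0.002,"ty": 0,"tz": 0.044,"spin": 0,"gripper": 1}]}}

```text
clock: 18.2
position: [503.5, 205.2, 132.9]
ee_rot: [-0.651, 0.759, -0.021, -0.016]
contact_force: [-0.4, -0.2, -2.7]
gripper_width: 13.1
```

```bash
python3 -c "
from tgt import *
report(80)
s=read_state();print(s['wrist_torque'])
"
```

```text
TCP [503.5 205.2 132.9] F [-0.4 -0.2 -2.7] cover [503.8 204.9  83.9] yaw err deg 0.03 tilt [-7.7e-03  1.0e-04  1.0e+00]
move [-0.0006  0.0006  0.0157] spin 0.0007
[0.11476387 0.02396259 0.03349271]
```

>>> {"name": "play_rows", "arguments": {"targets": [{"tx": -0.0003,"ty": 0,"tz": 0.004,"spin": 0,"gripper": 1},{"tx": -0.0005,"ty": 0,"tz": 0.008,"spin": 0,"gripper": 1},{"tx": -0.0006,"ty": 0,"tz": 0.012,"spin": 0,"gripper": 1},{"tx": -0.0006,"ty": 0,"tz": 0.012,"spin": 0,"gripper": 1}]}}

```text
clock: 18.7
position: [503.5, 205.2, 129.9]
ee_rot: [-0.65, 0.759, -0.02, -0.016]
contact_force: [-0.4, -0.1, -3.0]
gripper_width: 13.2
```

```bash
python3 -c "
from tgt import *
report(80)
s=read_state();print(s['wrist_torque'])
"
```

```text
TCP [503.5 205.2 129.9] F [-0.4 -0.1 -3. ] cover [503.8 204.9  80.9] yaw err deg 0.03 tilt [-0.0077  0.      1.    ]
move [-0.      0.0006  0.0036] spin 0.0006
[0.12114551 0.00553558 0.01087691]
```

>>> {"name": "play_rows", "arguments": {"targets": [{"tx": 0,"ty": 0,"tz": 0.003,"spin": 0,"gripper": 1},{"tx": 0,"ty": 0,"tz": 0.005,"spin": 0,"gripper": 1},{"tx": 0,"ty": 0,"tz": 0.006,"spin": 0,"gripper": 1},{"tx": 0,"ty": 0,"tz": 0.006,"spin": 0,"gripper": 1}]}}

```text
clock: 19.2
position: [503.8, 205.2, 129.2]
ee_rot: [-0.651, 0.759, -0.021, -0.015]
contact_force: [-0.2, -1.0, 3.3]
gripper_width: 12.8
```

```bash
python3 -c "
from tgt import *
report(80)
s=read_state();print(s['wrist_torque'])
"
```

```text
TCP [503.8 205.2 129.2] F [-0.2 -1.   3.3] cover [504.2 204.9  80.2] yaw err deg 0.05 tilt [-8.7e-03 -2.0e-04  1.0e+00]
move [0.0004 0.002  0.0007] spin 0.001
[-0.20150565  0.36933084 -0.00545743]
```

Contact is soft, with vertical force going from -3 to +3.3 N at bottom z≈80. I release.

>>> {"name": "play_rows", "arguments": {"targets": [{"tx": 0,"ty": 0,"tz": 0.002,"spin": 0,"gripper": 1},{"tx": 0,"ty": 0,"tz": 0.002,"spin": 0,"gripper": 0.6},{"tx": 0,"ty": 0,"tz": 0.002,"spin": 0,"gripper": 0.4},{"tx": 0,"ty": 0,"tz": 0.002,"spin": 0,"gripper": 0.2},{"tx": 0,"ty": 0,"tz": 0.002,"spin": 0,"gripper": 0.2},{"tx": 0,"ty": 0,"tz": 0.002,"spin": 0,"gripper": 0.2},{"tx": 0,"ty": 0,"tz": 0.002,"spin": 0,"gripper": 0}]}}

```text
clock: 20.08
position: [503.5, 205.1, 128.0]
ee_rot: [-0.651, 0.759, -0.02, -0.016]
contact_force: [-0.8, 0.4, 1.2]
gripper_width: 42.7
```

>>> {"name": "play_rows", "arguments": {"targets": [{"tx": 0,"ty": 0,"tz": -0.04,"spin": 0,"gripper": 0},{"tx": 0,"ty": 0,"tz": -0.12,"spin": 0,"gripper": 0},{"tx": 0,"ty": 0,"tz": -0.25,"spin": 0,"gripper": 0},{"tx": 0,"ty": 0,"tz": -0.4,"spin": 0,"gripper": 0},{"tx": -0.2,"ty": -0.15,"tz": -0.4,"spin": 0,"gripper": 0},{"tx": -0.4,"ty": -0.3,"tz": -0.4,"spin": 0,"gripper": 0},{"tx": -0.54,"ty": -0.4,"tz": -0.4,"spin": 0,"gripper": 0},{"tx": -0.54,"ty": -0.4,"tz": -0.4,"spin": 0,"gripper": 0}]}}

```text
clock: 21.08
position: [623.8, 329.9, 220.3]
ee_rot: [-0.651, 0.759, -0.02, -0.016]
contact_force: [-1.0, -1.6, -1.1]
gripper_width: 42.5
```

```bash
python3 -c "
from tgt import *
s=read_state();print(s['position'],s['contact_force'],jawang(s),s['joints'])
g=snap('top','t11.png');h=snap('side','s11.png')
a=cv2.resize(g['frame'][230:310,180:310],(520,320),interpolation=2);b=cv2.resize(h['frame'][165:260,250:320],(280,380),interpolation=2)
c=np.zeros((480,800,3),np.uint8);c[:320,:520]=a;c[:380,520:]=b
cv2.imwrite('pics/c11.png',cv2.cvtColor(c,4))
"
```

```text
[623.82937089 329.91848275 220.32005906] [-0.96208102 -1.61296319 -1.08322775] 171.24964998636617 [ 0.73128709  0.55087534  0.20085246  0.042252   -1.25480904 -0.89807419]
```

View pics/c11.png

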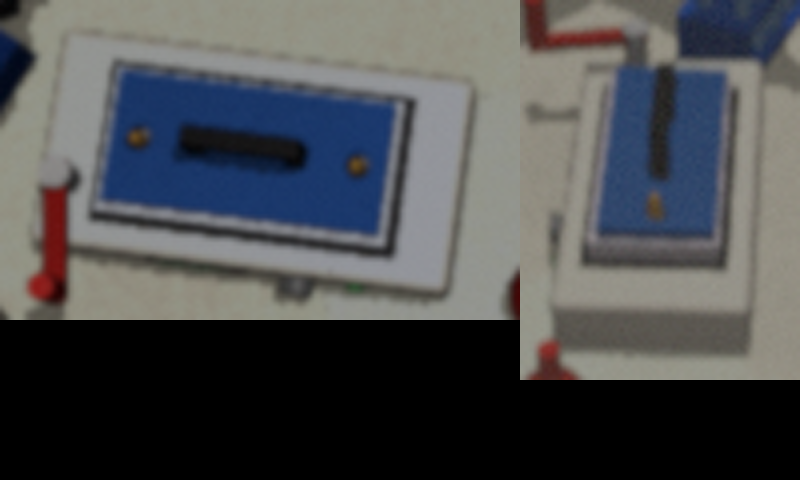

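```bash
python3 - <<'E'
from meas import *
for n,roi in(('top',(195,235,295,300)),('side',(255,165,320,235))):
    g=load(n);H=hsv(g);P=cloud(g)
    m=(H[...,0]>100)&(H[...,0]<130)&(H[...,1]>120)
    for c,st,mm in comps(m,roi,200):
        mm=cv2.erode(mm.astype(np.uint8),np.ones((3,3)))>0
        q=P[mm&(abs(P[...,2]-90)<8)]
        A=np.c_[q[:,:2]-q[:,:2].mean(0),np.ones(len(q))];co=np.linalg.lstsq(A,q[:,2],rcond=None)[0]
        print(n,len(q),'slope,z',co.round(4),np.median(q[:,2]))
    red=((H[...,0]<6)|(H[...,0]>174))&(H[...,1]>120)
    for c,st,m in comps(red,(185,265,205,312) if n=='top' else (240,155,285,185),20):
        ys,xs=np.nonzero(m&(P[...,2]>140)&(P[...,2]<154)); print('knob',len(xs),onz(g,xs.mean(),ys.mean(),148))
s=read_state();print(mv([413,347,225]))
E
```

```text
top 1580 slope,z [-5.00000e-04 -4.70000e-03  8.97057e+01] 89.54816923718639
knob 33 [412.24496648 331.79123608 148.        ]
side 599 slope,z [ 6.00000e-03 -3.90000e-03  8.84529e+01] 88.5895149998737
knob 18 [412.31727641 325.80257528 148.        ]
[ 0.0542  0.8394 -0.0182]
```

The cover's top measures 89.5 mm (90 expected) and it is level, so it is seated on both pins with the arm open. To close, I'll push the knob with the side of shut fingers from outside, keeping clear of the handle.

```bash
python3 -c "
from tgt import *
x=np.array([np.cos(psi),np.sin(psi)]);y=np.array([-np.sin(psi),np.cos(psi)])
print(mv([*(C-133.5*x+136.2*y),225]))"
```

```text
[ 0.016   0.9282 -0.021 ]
```

>>> {"name": "play_rows", "arguments": {"targets": [{"tx": 0.003,"ty": 0.18,"tz": -0.02,"spin": -0.2,"gripper": 1},{"tx": 0.007,"ty": 0.4,"tz": -0.02,"spin": -0.4,"gripper": 1},{"tx": 0.01,"ty": 0.62,"tz": -0.02,"spin": -0.6,"gripper": 1},{"tx": 0.014,"ty": 0.82,"tz": -0.02,"spin": -0.8,"gripper": 1},{"tx": 0.016,"ty": 0.928,"tz": -0.02,"spin": -1,"gripper": 1},{"tx": 0.016,"ty": 0.928,"tz": -0.02,"spin": -1,"gripper": 1},{"tx": 0.016,"ty": 0.928,"tz": -0.02,"spin": -1,"gripper": 1}]}}

```text
clock: 22.05
position: [393.1, 359.5, 225.8]
ee_rot: [0.891, -0.453, 0.013, 0.021]
contact_force: [-0.3, 0.4, 0.8]
gripper_width: -0.2
```

```bash
python3 -c "
from tgt import *
x=np.array([np.cos(psi),np.sin(psi)]);y=np.array([-np.sin(psi),np.cos(psi)])
s=read_state();print(s['position'],jawang(s),s['joints'],s['gripper_width'],mv([*(C-133.5*x+136.2*y),126]),Ro.from_quat(s['ee_rot']).as_matrix()[:,2])
snap('side','s12.png');g=snap('top','t12.png')
cv2.imwrite('pics/c12.png',cv2.cvtColor(cv2.resize(np.hstack([g['frame'][220:330,150:290],load('side')['frame'][120:230,220:340]]),None,fx=3,fy=3),4))"
```

```text
[393.1182765  359.51448245 225.82675027] -143.92832263799676 [ 1.06091233  0.25920039 -0.23973698  0.03111538 -1.11398903 -0.44508965] -0.2234370850190621 [-0.0196 -0.0094  0.3987] [ 0.00391388 -0.05020619 -0.99873121]
```

View pics/c12.png

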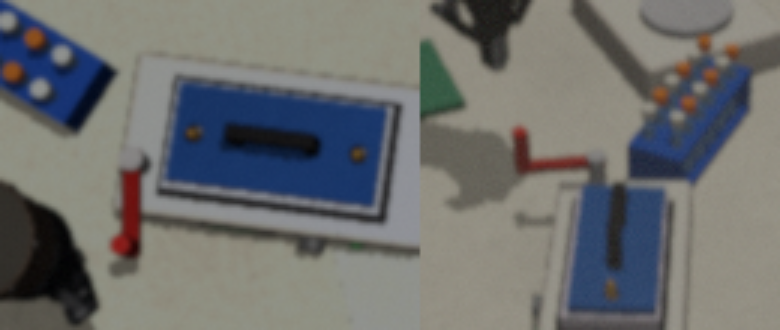

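>>> {"name": "play_rows", "arguments": {"targets": [{"tx": -0.02,"ty": -0.009,"tz": 0.1,"spin": 0,"gripper": 1},{"tx": -0.02,"ty": -0.009,"tz": 0.22,"spin": 0,"gripper": 1},{"tx": -0.02,"ty": -0.009,"tz": 0.34,"spin": 0,"gripper": 1},{"tx": -0.02,"ty": -0.009,"tz": 0.4,"spin": 0,"gripper": 1},{"tx": -0.02,"ty": -0.009,"tz": 0.4,"spin": 0,"gripper": 1},{"tx": -0.02,"ty": -0.009,"tz": 0.4,"spin": 0,"gripper": 1}]}}

```text
clock: 22.9
position: [392.7, 360.9, 125.7]
ee_rot: [0.891, -0.452, 0.013, 0.021]
contact_force: [-1.0, -0.0, 0.6]
gripper_width: -0.2
```

```bash
cat > arc.py <<'E'
from tgt import *
x=np.array([np.cos(psi),np.sin(psi)]);y=np.array([-np.sin(psi),np.cos(psi)])
def tool(th,lag=20):
    k=C+x*(-30-80*np.sin(th))+y*(125-80*np.cos(th)); return k+lag*(-x+y)/2**.5
s=read_state();print(s['position'],s['contact_force'],jawang(s))
for th in (1.5,1.4,1.25,1.1,.95,.8,.65,.5,.35,.2,.1,0,-.05,-.1): print(th,tool(th).round(1),mv([*tool(th),126],s))
E
python3 arc.py
```

```text
[392.73420282 360.86040245 125.72677241] [-1.04372429 -0.02243156  0.59035488] -143.84474646950505
1.5 [401.5 355.7] [ 0.0375 -0.0163  0.0001]
1.4 [401.3 347.7] [0.0626 0.0034 0.0017]
1.25 [402.4 335.8] [0.1037 0.028  0.0041]
1.1 [405.3 324.1] [0.1481 0.0461 0.0065]
0.95 [409.9 313.1] [0.1946 0.0574 0.0087]
0.8 [416.1 302.8] [0.2423 0.0617 0.0109]
0.65 [423.7 293.6] [0.2901 0.0587 0.0129]
0.5 [432.7 285.6] [0.337  0.0486 0.0146]
0.35 [442.7 279.1] [0.3818 0.0317 0.0161]
0.2 [453.6 274.1] [0.4236 0.0082 0.0173]
0.1 [461.3 271.7] [ 0.4493 -0.0108  0.0179]
0 [469.1 270.1] [ 0.473  -0.0323  0.0183]
-0.05 [473.1 269.6] [ 0.484  -0.0439  0.0185]
-0.1 [477.  269.3] [ 0.4945 -0.0561  0.0186]
```

>>> {"name": "play_rows", "arguments": {"targets": [{"tx": 0.04,"ty": 0.0,"tz": 0,"spin": 0,"gripper": 1},{"tx": 0.065,"ty": 0.004,"tz": 0.002,"spin": 0,"gripper": 1},{"tx": 0.104,"ty": 0.028,"tz": 0.004,"spin": 0,"gripper": 1},{"tx": 0.148,"ty": 0.046,"tz": 0.006,"spin": 0,"gripper": 1},{"tx": 0.195,"ty": 0.057,"tz": 0.009,"spin": 0,"gripper": 1},{"tx": 0.242,"ty": 0.062,"tz": 0.011,"spin": 0,"gripper": 1},{"tx": 0.29,"ty": 0.059,"tz": 0.013,"spin": 0,"gripper": 1},{"tx": 0.337,"ty": 0.049,"tz": 0.015,"spin": 0,"gripper": 1},{"tx": 0.382,"ty": 0.032,"tz": 0.016,"spin": 0,"gripper": 1},{"tx": 0.41,"ty": 0.015,"tz": 0.017,"spin": 0,"gripper": 1},{"tx": 0.424,"ty": 0.008,"tz": 0.017,"spin": 0,"gripper": 1},{"tx": 0.424,"ty": 0.008,"tz": 0.017,"spin": 0,"gripper": 1}]}}

```text
clock: 24.4
position: [453.6, 273.4, 125.2]
ee_rot: [0.891, -0.452, 0.013, 0.022]
contact_force: [-0.2, -0.0, -0.2]
gripper_width: 0.1
```

```bash
python3 arc.py|sed -n '1p;10,15p'; python3 -c "
from tgt import *
snap('side','s13.png');g=snap('top','t13.png')
cv2.imwrite('pics/c13.png',cv2.cvtColor(cv2.resize(np.hstack([g['frame'][220:330,170:300],load('side')['frame'][120:230,230:340]]),None,fx=3,fy=3),4))"
```

```text
[453.5841386  273.38712826 125.23479278] [-0.19573664 -0.02768547 -0.23924748] -143.84197050469302
0.35 [442.7 279.1] [-0.0438  0.0218 -0.0044]
0.2 [453.6 274.1] [-0.002  -0.0017 -0.0032]
0.1 [461.3 271.7] [ 0.0237 -0.0207 -0.0026]
0 [469.1 270.1] [ 0.0474 -0.0422 -0.0022]
-0.05 [473.1 269.6] [ 0.0584 -0.0538 -0.002 ]
-0.1 [477.  269.3] [ 0.0688 -0.0659 -0.0019]
```

View pics/c13.png

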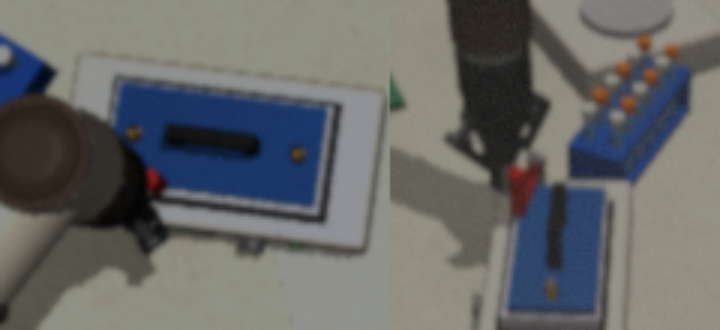

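The arm is nearly over the cover. I push on gently to the stop.

>>> {"name": "play_rows", "arguments": {"targets": [{"tx": 0.012,"ty": -0.01,"tz": -0.002,"spin": 0,"gripper": 1},{"tx": 0.024,"ty": -0.02,"tz": -0.002,"spin": 0,"gripper": 1},{"tx": 0.036,"ty": -0.031,"tz": -0.002,"spin": 0,"gripper": 1},{"tx": 0.045,"ty": -0.04,"tz": -0.002,"spin": 0,"gripper": 1},{"tx": 0.045,"ty": -0.04,"tz": -0.002,"spin": 0,"gripper": 1}]}}

```text
clock: 25.12
position: [467.0, 270.4, 125.6]
ee_rot: [0.891, -0.453, 0.012, 0.023]
contact_force: [-5.8, 2.4, 0.9]
gripper_width: 0.1
```

>>> {"name": "play_rows", "arguments": {"targets": [{"tx": 0.004,"ty": -0.004,"tz": 0,"spin": 0,"gripper": 1},{"tx": 0.008,"ty": -0.008,"tz": 0,"spin": 0,"gripper": 1},{"tx": 0.008,"ty": -0.008,"tz": 0,"spin": 0,"gripper": 1}]}}

```text
clock: 25.5
position: [467.8, 270.6, 125.3]
ee_rot: [0.891, -0.453, 0.011, 0.023]
contact_force: [-12.5, 6.7, 3.1]
gripper_width: -0.4
```

```bash
python3 arc.py|sed -n '1p;12,15p'
```

```text
[467.81189574 270.62504087 125.25429252] [-12.49730212   6.70452365   3.12560705] -143.89831812192767
0.1 [461.3 271.7] [-0.0188  0.0188 -0.0031]
0 [469.1 270.1] [ 0.0049 -0.0027 -0.0029]
-0.05 [473.1 269.6] [ 0.0159 -0.0143 -0.0028]
-0.1 [477.  269.3] [ 0.0263 -0.0265 -0.0028]
```

Force has risen to 14 N with the arm halted right where θ≈0 is predicted, so it is at the stop. I back off and lift away.

>>> {"name": "play_rows", "arguments": {"targets": [{"tx": -0.03,"ty": 0.02,"tz": 0,"spin": 0,"gripper": 1},{"tx": -0.1,"ty": 0.04,"tz": 0,"spin": 0,"gripper": 1},{"tx": -0.12,"ty": 0.04,"tz": -0.15,"spin": 0,"gripper": 1},{"tx": -0.15,"ty": 0.04,"tz": -0.35,"spin": 0,"gripper": 1},{"tx": -0.4,"ty": 0.04,"tz": -0.45,"spin": 0,"gripper": 1},{"tx": -0.6,"ty": 0.04,"tz": -0.45,"spin": 0,"gripper": 1},{"tx": -0.6,"ty": 0.04,"tz": -0.45,"spin": 0,"gripper": 1},{"tx": -0.6,"ty": 0.04,"tz": -0.45,"spin": 0,"gripper": 1}]}}

```text
clock: 26.5
position: [373.1, 390.5, 231.8]
ee_rot: [0.892, -0.452, 0.013, 0.023]
contact_force: [-0.8, 0.0, 0.7]
gripper_width: 0.3
```

```bash
python3 - <<'E'
from meas import *
from tgt import C,psi
s=read_state();print(s['position'],s['contact_force'])
ax=np.array([np.cos(psi),np.sin(psi)]);ay=np.array([-np.sin(psi),np.cos(psi)])
for n,roi,rk in(('top',(195,235,295,300),(185,260,260,300)),('side',(255,165,320,235),(250,160,300,205))):
    g=snap(n,n+'14.png');H=hsv(g);P=cloud(g)
    m=(H[...,0]>100)&(H[...,0]<130)&(H[...,1]>120)
    for c,st,mm in comps(m,roi,200):
        mm=cv2.erode(mm.astype(np.uint8),np.ones((3,3)))>0
        q=P[mm&(abs(P[...,2]-90)<8)]
        A=np.c_[q[:,:2]-q[:,:2].mean(0),np.ones(len(q))];co=np.linalg.lstsq(A,q[:,2],rcond=None)[0]
        print(n,len(q),'slope,z',co.round(4))
    red=((H[...,0]<6)|(H[...,0]>174))&(H[...,1]>120)
    for c,st,m in comps(red,rk,15):
        ys,xs=np.nonzero(m&(P[...,2]>142)&(P[...,2]<152))
        if len(xs):
            k=onz(g,xs.mean(),ys.mean(),148);d=k[:2]-C;h=np.array([d@ax,d@ay]);print('knob',k,'heater',h,'theta',np.arctan2(-(h[0]+30),125-h[1]))
cv2.imwrite('pics/c14.png',cv2.cvtColor(cv2.resize(np.hstack([load('top')['frame'][220:330,170:300],load('side')['frame'][150:260,230:340]]),None,fx=3,fy=3),4))
E
```

```text
[373.07604985 390.54538715 231.80264472] [-0.78702246  0.00152986  0.71052462]
top 1397 slope,z [-6.20000e-03 -1.40000e-03  8.94449e+01]
knob [479.18131889 253.7559214  148.        ] heater [-31.67808815  44.54846249] theta 0.02085534843744296
side 524 slope,z [-1.8000e-03 -6.0000e-04  8.8449e+01]
knob [481.5150856  249.21394368 148.        ] heater [-28.67936924  40.41521757] theta -0.015611832620587364
```

View pics/c14.png

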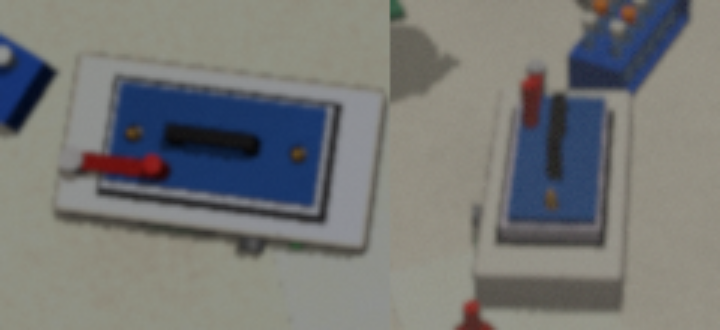

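View pics/side14.png

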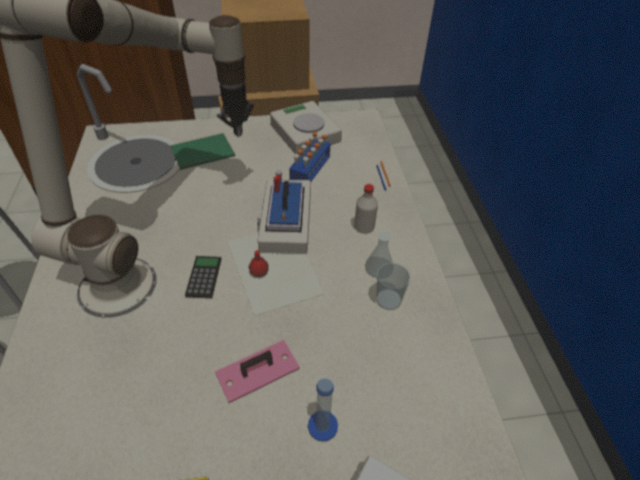

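The red arm lies closed over the cover with θ≈0.02. The cover is flush, the robot is clear, and the bystanders have not moved.

```bash
python3 -c "
from bench import job_done
print(job_done())"
```

```text
the job is handed in; nothing more can be done
None
```

I swung the red arm open, set the blue cover down level over both brass pins, and swung the arm back over it to the stop. The job is handed in at about 26.5 s of the 72 s; no verdict is reported.

**Last checks:**
- **Cover:** its top face measures 89.4 mm from the top camera and 88.4 mm from the side camera, against 90 mm when seated. Measured slope is below 0.007 rad.
- **Cover fit:** before closing, both pins showed through the holes. Setting it down gave only about 6 N of change at the wrist.
- **Red arm:** its angle reads +0.02 rad from the top camera and -0.02 rad from the side camera. About 14 N built up against its stop.
- **Clearances:** the gripper is about 160 mm clear of the knob, with no contact force. The bystanders and the pink plate look unmoved.

**What disagreed or went wrong:**
- The side camera read y about 4 to 8 mm lower than the top camera, so I used the top camera for placing.
- On the first approach to the handle, joint 6 reached its limit and left the tool tilted by 0.05 rad. I turned half a turn and regripped, and the tilt, about the jaw axis, did not affect the seating.

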